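# Set the depth stop with the L gauge

## Task

On the base plate of the cake-slicing depth-stop stand, ease the L-shaped gauge over about its corner from its thin yellow leg onto its thick blue leg, without letting it drop, so that the blue leg lies flat on the plate under the raised stop. Then push the stop down until its foot just touches the blue leg, without ramming it, and only then swing the red-knobbed clamp lever fully round to lock it. Leave the gauge in place under the foot and do not disturb the other things on the table.

Things in the scene. Friction and masses are not known exactly. Their poses are not given: they have to be found in the camera images.
- stand: Fixed depth-stop stand. Origin: on the table, straight below the stop rod; z up. Base plate: top 12 mm up, x -65 to 65, y -115 to 120 mm, with a tongue (x -12 to 12) on to y = -200 mm. Round column (40 mm diameter) at y = 88 mm carries a white bracket (x -18 to 18, y -18 to 108, z 142 to 168 mm) that holds the vertical rod at x = y = 0.
- stop (a joint): Travel of the stop rod in m: 0 fully raised (foot 115 mm above the base plate), growing as it goes down, at most 0.105. Starts at 0 to 0.02. Stays where it is left by friction; a push of about 3 to 4 N on top moves it down. The closed clamp grips the rod and makes it much stiffer to move.
- foot (a point): Centre of the underside of the stop's black foot (disc 20 mm in diameter, 12 mm high) at the lower end of the rod.
- stop_top (a point): Centre of the flat top of the stop's black knob (32 mm in diameter, 17 mm high), 172 mm above the foot's underside. Push down here to lower the stop.
- clamp (a joint): Angle of the clamp lever in rad: 0 lever points along the stand's +y (open); 1.571 along the stand's -x (fully round, locked, end stop). Grows anticlockwise seen from above. Starts at 0 to 0.4. Stiff: about 2 N at the ball, up to 13 N over the last 0.2 rad where its cam grips the rod; stays where it is left.
- handle (a point): Centre of the red ball (26 mm in diameter) at the end of the clamp lever, standing 212 mm above the table on a 10 mm thick pin (arm below it at z 171 to 179 mm). It moves on a circle of radius 75 mm about a vertical axis at the stand's x = 0, y = +35 mm.
- gauge: Loose L gauge, 46 mm wide (its x), 0.2 to 0.4 kg. Origin: on the outer corner edge, mid-width. Blue leg: 100 mm along its +z, 25 mm thick (y -25 to 0). Yellow leg: 100 mm along its -y, 12 mm thick (z 0 to 12). Starts yellow leg flat, pointing along the stand's -y, blue leg up, corner 72 to 88 mm from the rod axis. Tipped a quarter turn about that edge, the blue leg points along the stand's +y.
- cake_tin: Bystander: round aluminium cake tin, 150 mm in diameter, 70 mm high; origin at the centre of its underside.
- bowl: Bystander: steel bowl, 200 mm in diameter, 90 mm high; origin at the centre of its underside.
- extract: Bystander: small amber bottle, 44 mm in diameter, 100 mm high, beyond the stand; origin at the centre of its underside.
- cutter: Bystander: steel pastry ring, 70 mm in diameter, 35 mm high, beyond the stand; origin at the centre of its underside.
- spatula: Bystander: spatula 240 mm long lying on the robot's side of the stand; origin at the middle of its underside.
- jar: Bystander: jar with yellow cap, 72 mm in diameter, 100 mm high, to the left; origin at the centre of its underside.
- carton: Bystander: cardboard carton 70 x 120 x 50 mm, to the right; origin at the centre of its underside.
- pin (a point): Middle of a steel cross pin in the gauge's yellow leg, 85 mm from the corner, 7 mm above its underside; its ball ends (6 mm radius) stand out on both sides, 58 mm over all, clear of the tongue, so that fingers can reach down beside them to the table. Pinched by the ball ends the gauge swivels freely about the pin. Past about 34 degrees of tipping it topples unless held.
There are look-alikes about, which are no part of the job. What is shaped like the gauge but green, pink or turquoise is not meant.

How it is judged (in metres and radians):
On the way, in this order (a step that is already met when the one before it is completed fails the run):
1. the gauge lies flat on its blue leg under the foot, the stop still clear of it and the clamp open (angle between gauge's own y axis and vertical above 3.08 rad and z of foot in the frame of gauge between 0.055 and 0.1 m and x of foot in the frame of gauge between -0.022 and 0.022 m and y of foot in the frame of gauge below -0.03 m and value of joint clamp below 1.2 rad), for 0.2 s.
2. the foot touches the blue leg while the clamp is still open (angle between gauge's own y axis and vertical above 3.08 rad and y of foot in the frame of gauge above -0.0265 m and value of joint clamp below 1.2 rad), for 0.2 s.
At the end, for the whole second after the job is handed in: The clamp lever is turned beyond 1.45 rad; the gauge is at rest, flat (within 0.06 rad) on its blue leg; the foot's centre is over the blue leg (55 to 100 mm from the corner, within 22 mm of the middle of its width) and its underside is within 1.5 mm of the leg's upper face (value of joint clamp above 1.4 rad and angle between gauge's own y axis and vertical above 3.08 rad and y of foot in the frame of gauge above -0.0265 m and z of foot in the frame of gauge between 0.055 and 0.1 m and x of foot in the frame of gauge between -0.022 and 0.022 m and linear speed of gauge below 0.02 m/s); the robot touches nothing.
It fails at once if the gauge is dropped or knocked over (turns faster than 6 rad/s) (angular speed of gauge above 6 rad/s).
It fails at once if the stop is rammed onto the gauge with more than 60 N (contact force between stop and gauge above 60 N).
It fails at once if a bystander is moved by more than 30 mm (distance of any of cake_tin, bowl, extract, cutter, spatula, jar, carton from where it was at the start of the episode above 0.03 m).
It also fails if it takes over 62 s, if anything falls off the work surface, if the arm or the gripper's body presses on something with over 40 N, if the wrist force passes 120 N, or if a joint passes its speed limit or range.

## Robot

A 6-joint arm with a two-finger parallel gripper is mounted at the origin on the work surface. World frame = base frame: x ahead of the robot, y to its left, z up, the work surface at z = 0. Lengths are in m, angles in degrees, forces in N, time in s.
With the tool pointing down it reaches from about 0.275 to 0.875 m from the base axis. Payload 12.5 kg.
Tool frame: the origin (TCP) lies on the centre line of the jaws, within the pads' length; the fingertips stand robot.tcp_to_tips ahead of it and the grasp point (between the pads) lies 3 mm ahead of it (robot.tcp_to_tips is the distance from the TCP to the fingertips, in m); x points along the fingers, z is the direction in which the jaws open and shut, and the axes are right-handed (so a half turn about x gives the same grasp; the last joint's range is limited). The gripper opens to 85 mm and grips with 20 to 120 N. Pads are 22 mm wide; open, the fingers measure 114 mm over their backs; the gripper's body (76 mm by 85 mm) begins 54 mm behind the grasp point. The pads swing forward as they close: fully open they stand 13 mm farther back than shut.
Start: joints at [64.481, 20.094, 94.641, -0, 65.266, -4.847], TCP at [0.194, 0.515, 0.253] pointing down, gripper open.
Joint ranges: [-157.81, 157.81], [-45, 120.19], [0.68, 151.7], [-89.99, 269.99], [4.06, 180], [-164.3, 164.3]. Speed limits (degrees/s): [127.2, 127.2, 159.86, 180, 180, 180].

## Interface

Orientations are given as a 3x3 rotation matrix whose columns are the frame's x, y, z axes.
In Python, from bench import robot gives the robot as it stands.
- The arm moves only by the shell command python3 -m jog 'ROWS' [FORCE]. ROWS is JSON, a list of rows, each an object with "hand": the finger opening in mm, from 0 to 85.4; "dp": the shift along the world's x, y, z in units of 25 mm (1.0 is 25 mm), a list of three; "angular": the turn, a rotation vector about the world's x, y, z in units of 6 degrees (1.0 is 6 degrees), a list of three. A call has 1 to 5 rows; each row shifts and turns the commanded pose from where the row before left it; what a row does not reach is not made up. A row lasts 1/12 s, in which the tool goes at most 41.7 mm and 7.16 degrees, less where a joint would pass 70% of its speed; a pose out of reach is approached as far as the arm can. A call is refused whole if a number of a shift passes 1 or a number of a turn 1, either way. A call with a gripper value outside its range is refused whole. The fingers move at their own pace and stop on an object; FORCE is the grip in N (left out, the last holds). Time passes only in rows, so rows that do not move let the fingers close. It gives the time, the measured TCP pose, the force and the opening at its end, in the units of the state.
- robot.state(): the state, without advancing time (a new reading comes with each control period).
- robot.camera(name): name is "scene" or "side" or "wrist"; returns (picture, depth): 480x640x3 uint8, red, green, blue; 480x640 float32, m along the optical axis (not along the pixel's ray), 0 where there is no reading.
- robot.camera_params(name): a dict with "intrinsics" (3x3 intrinsics, pixels), "dist_coeffs" ([k1, k2, p1, p2, k3] as OpenCV has them; the pictures are not rectified), "xyz" and "orientation" of the camera in the world. Camera axes: x right, y up, looking along -z (the intrinsics and any distortion apply to the point x, -y, -z); pixel columns grow to the right and rows downward; lengths in m; the calibration is good to about 2 mm. A picture is of the moment at which its call begins: read the wrist's pose just before it. camera_params takes no time and is no camera call; for the wrist camera it gives the pose at the moment of the call.
- robot.sign_off(): hands the job in, once; it reports no verdict.
The state is a dict: "time_s": time; "qpos": joint angles; "joint_velocities": joint speeds; "tau": joint torques, N m; "tcp_pos": TCP position; "tool_rot": TCP orientation; "force": force on the tool from outside, world axes, zero at the start; "moment": the same for the moment, N m; "gripper_width": opening from 0.0 (shut) to 1.0 (fully open).
Only numpy, scipy, OpenCV 4.12 (cv2) and the standard library are available. Lean on these libraries where they do the work, as an engineer would, in place of code of your own. Each camera call takes 0.05 s, during which the arm holds its last target.

## Working session

There is one attempt and no reset: what is moved stays moved. The work goes in short steps, Python scripts to look and compute and a shell command to move; the robot and the scene stay as the last step left them, time stands still between calls to the robot, and variables do not carry over. Pictures are saved under pics/ and viewed, and the job is handed in when it is done.

```bash
ls; mkdir -p pics; cat > h.py <<'E'
import numpy as np, cv2
from bench import robot
def P(n): 
    p=robot.camera_params(n); return np.array(p["intrinsics"]),np.array(p["dist_coeffs"]),np.array(p["xyz"]),np.array(p["orientation"])
def rays(n,uv,par=None):
    K,d,c,R=par or P(n)
    u=cv2.undistortPoints(np.array(uv,float).reshape(-1,1,2),K,d).reshape(-1,2)
    return c,np.c_[u[:,0],-u[:,1],-np.ones(len(u))]@R.T
def plane(n,uv,z,par=None):
    c,r=rays(n,uv,par); return c+r*((z-c[2])/r[:,2])[:,None]
def deproj(n,uv,dep,par=None):
    c,r=rays(n,uv,par); return c+r*np.array(dep,float).reshape(-1,1)
def proj(n,X,par=None):
    K,d,c,R=par or P(n)
    q=(np.atleast_2d(X)-c)@R; q=q*[1,-1,-1]
    return cv2.projectPoints(q,np.zeros(3),np.zeros(3),K,d)[0].reshape(-1,2)
def snap(n,tag):
    im,de=robot.camera(n); cv2.imwrite(f"pics/{tag}.png",im[:,:,::-1]); np.save(f"pics/{tag}.npy",de); np.save(f"pics/{tag}_im.npy",im); return im,de
E
python3 - <<'E'
from h import *
for n in("scene","side","wrist"):
    snap(n,n+"0"); p=robot.camera_params(n); print(n,p)
print(robot.state(),robot.tcp_to_tips)
E
```

```text
pics
scene {'intrinsics': array([[498.77814259,   0.        , 325.29464693],
       [  0.        , 498.77814259, 246.50278726],
       [  0.        ,   0.        ,   1.        ]]), 'dist_coeffs': array([-0.03882518,  0.        ,  0.        ,  0.        ,  0.        ]), 'xyz': array([ 0.95194072, -0.63907282,  1.26067497]), 'orientation': array([[ 0.86207408, -0.41925345,  0.28470129],
       [ 0.50665167,  0.70024365, -0.50295418],
       [ 0.01150501,  0.57782815,  0.81607737]])}
side {'intrinsics': array([[531.24884302,   0.        , 320.5274854 ],
       [  0.        , 531.24884302, 240.27294679],
       [  0.        ,   0.        ,   1.        ]]), 'dist_coeffs': array([-0.06726491,  0.        ,  0.        ,  0.        ,  0.        ]), 'xyz': array([ 0.06834481, -0.77097666,  1.05616115]), 'orientation': array([[ 0.8662749 ,  0.32851915, -0.37635483],
       [-0.49917501,  0.59908177, -0.6260394 ],
       [ 0.01980138,  0.73018915,  0.68295806]])}
wrist {'intrinsics': array([[408.22468081,   0.        , 319.0045428 ],
       [  0.        , 408.22468081, 248.4308042 ],
       [  0
[... 433 characters left out ...]
85592e-03,
        6.52653185e+01, -4.84647310e+00]), 'joint_velocities': array([-0.03945018, -0.18151719, -0.06479705, -0.06751168,  0.10573765,
       -0.04771796]), 'tau': array([ 7.16991490e-04, -5.06259012e+01, -2.91498792e+01, -8.43532075e-05,
        3.44921820e-03,  4.73863372e-05]), 'tcp_pos': array([0.19403631, 0.51440749, 0.25290488]), 'tool_rot': array([[-3.43622256e-04, -9.35622691e-01,  3.53001504e-01],
       [-7.61671154e-04,  3.53001668e-01,  9.35622382e-01],
       [-9.99999651e-01,  5.26296107e-05, -8.33936044e-04]]), 'force': array([ 1.02732892, -0.00795266,  0.507901  ]), 'moment': array([-0.04386302, -0.00068392,  0.00110901]), 'gripper_width': 0.9988319535853708} 0.022
```

View pics/scene0.png

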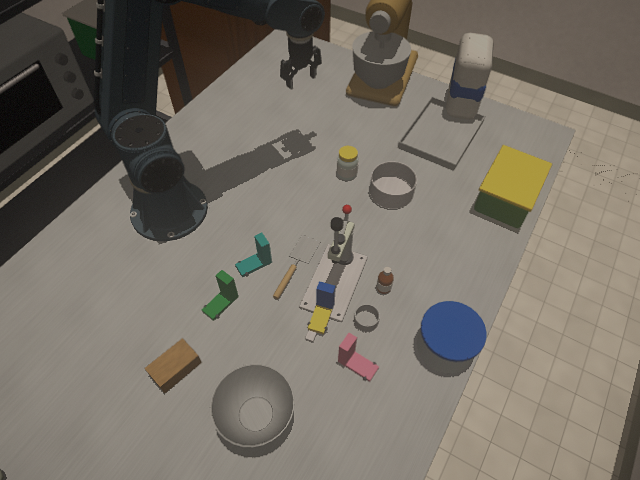

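View pics/side0.png

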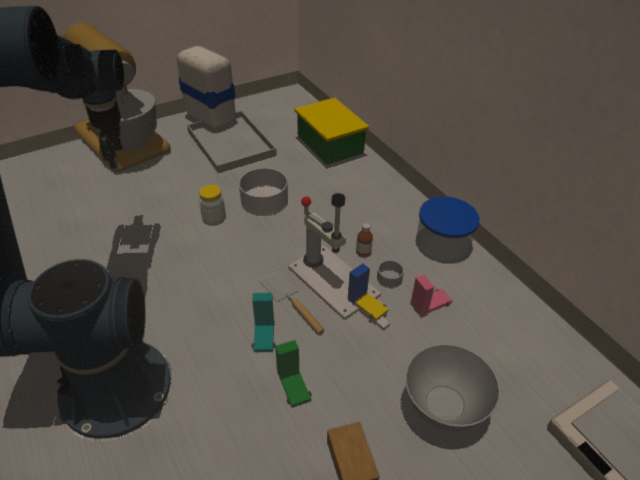

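View pics/wrist0.png

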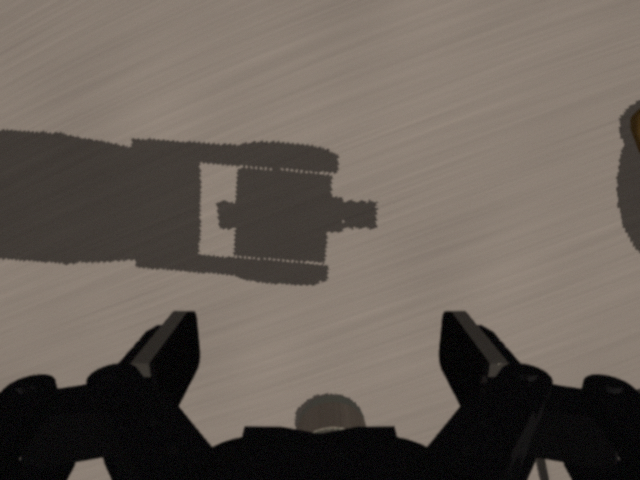

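The scene view shows the blue/yellow gauge at about (322,305) on the stand, the red ball at (347,209), and the knob at (337,224). In the side view they are at (365,292), (306,201) and (338,200). I'll zoom in.

```bash
python3 - <<'E'
import cv2
a=cv2.imread('pics/scene0.png')[195:345,290:390]; cv2.imwrite('pics/sc_z.png',cv2.resize(a,None,fx=4,fy=4,interpolation=cv2.INTER_CUBIC))
a=cv2.imread('pics/side0.png')[185:335,270:410]; cv2.imwrite('pics/si_z.png',cv2.resize(a,None,fx=4,fy=4,interpolation=cv2.INTER_CUBIC))
E
```

```text
(no output)
```

View pics/sc_z.png

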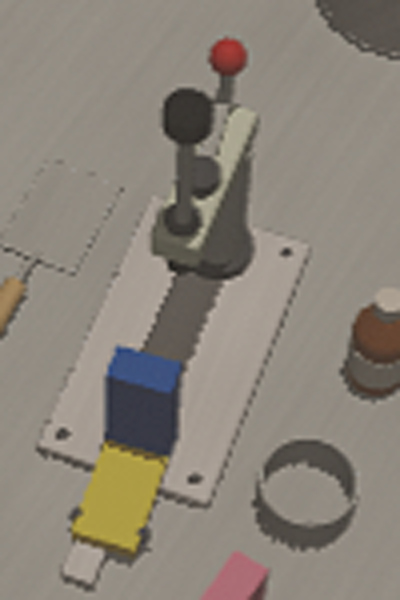

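View pics/si_z.png

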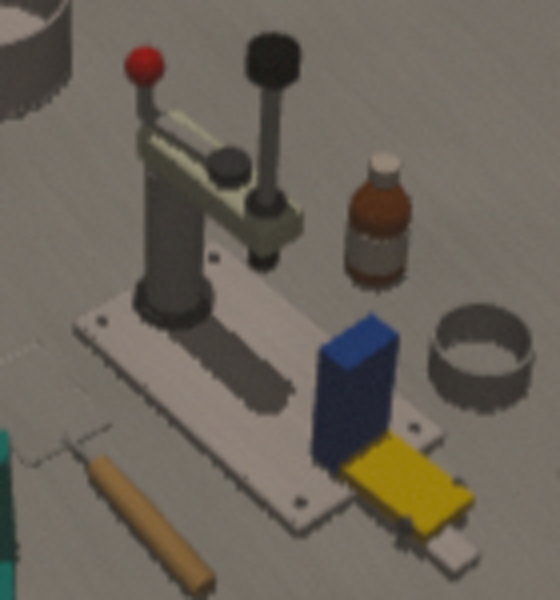

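```bash
cat > m.py <<'E'
from h import *
import itertools
def tri(a,b):
    (c1,r1)=rays("scene",[a]);(c2,r2)=rays("side",[b]); r1=r1[0]/np.linalg.norm(r1[0]);r2=r2[0]/np.linalg.norm(r2[0])
    s=np.linalg.lstsq(np.c_[r1,-r2],c2-c1,rcond=None)[0]; p,q=c1+s[0]*r1,c2+s[1]*r2
    return (p+q)/2,np.linalg.norm(p-q)
if __name__=="__main__":
    sc=np.load('pics/scene0_im.npy');si=np.load('pics/side0_im.npy')
    def cen(im,lo,hi,box):
        h=cv2.cvtColor(im,cv2.COLOR_RGB2HSV); m=cv2.inRange(h,lo,hi); z=np.zeros_like(m); x0,y0,x1,y1=box; z[y0:y1,x0:x1]=m[y0:y1,x0:x1]
        ys,xs=np.nonzero(z); return (xs.mean(),ys.mean()),len(xs),z
    red=((0,150,60),(8,255,255))
    a=cen(sc,*red,(335,200,360,220));b=cen(si,*red,(295,190,320,212)); print(a[:2],b[:2]); print("ball",tri(a[0],b[0]))
    a=cen(sc,*((0,0,0),(180,255,55)),(329,215,344,231));b=cen(si,*((0,0,0),(180,255,55)),(330,190,348,208)); print(a[:2],b[:2]); print("knob",tri(a[0],b[0]))
    C={'nl':((299.5,306.75),(345,318)),'nr':((343,320.75),(380.2,294.2))}
    scp=plane("scene",[(299.5,306.75),(343,320.75),(367.5,256.25)],0.012); sip=plane("side",[(345,318),(380.2,294.2),(288.7,266.2)],0.012)
    print(scp,sip)
    for n,im in(("scene",sc),("side",si)):
        box=(300,295,345,345) if n=="scene" else (340,280,400,330)
        c,k,z=cen(im,(20,130,60),(35,255,255),box); print(n,k,c)
        cs=max(cv2.findContours(z,0,2)[0],key=cv2.contourArea); q=cv2.minAreaRect(cs); print(cv2.boxPoints(q)); 
        ap=cv2.approxPolyDP(cs,2.5,True).reshape(-1,2); print(ap.tolist()); print(plane(n,ap,0.024))
        box=(300,275,345,320) if n=="scene" else (340,255,380,310)
        c,k,z=cen(im,(105,100,30),(130,255,255),box)
        cs=max(cv2.findContours(z,0,2)[0],key=cv2.contourArea); ap=cv2.approxPolyDP(cs,2,True).reshape(-1,2); print('blue',ap.tolist()); print(plane(n,ap,0.112))
E
python3 m.py
```

```text
((np.float64(346.5609756097561), np.float64(207.78048780487805)), 41) ((np.float64(305.864406779661), np.float64(200.57627118644066)), 59)
ball (array([0.572102  , 0.1447644 , 0.21593506]), np.float64(0.0015708633090307513))
((np.float64(336.06849315068496), np.float64(224.6986301369863)), 73) ((np.float64(337.9025974025974), np.float64(200.01298701298703)), 154)
knob (array([0.59904664, 0.03688681, 0.28138728]), np.float64(0.0024992771311532947))
[[ 0.55947265 -0.08679784  0.012     ]
 [ 0.68662299 -0.06217171  0.012     ]
 [ 0.64439842  0.16499704  0.012     ]] [[ 0.55556636 -0.08918153  0.012     ]
 [ 0.67745677 -0.06703474  0.012     ]
 [ 0.51571426  0.1381487   0.012     ]]
scene 402 (np.float64(319.28109452736317), np.float64(318.728855721393))
[[306.8757  328.65408]
 [314.48654 303.9189 ]
 [331.00003 308.99997]
 [323.3892  333.73514]]
[[316, 305], [308, 329], [323, 332], [331, 309]]
[[ 0.60003454 -0.06369437  0.024     ]
 [ 0.61949839 -0.13822485  0.024     ]
 [ 0.65911916 -0.12503366  0.024     ]
 [ 0.64253386 -0.05308359  0.024     ]]
blue [[317, 286], [329, 292], [334, 288]
[... 205 characters left out ...]
34  0.112     ]]
side 477 (np.float64(371.0607966457023), np.float64(305.8679245283019))
[[353.43903 302.9512 ]
 [364.2683  289.41464]
 [388.17078 308.5366 ]
 [377.3415  322.07315]]
[[366, 293], [355, 304], [372, 314], [375, 320], [387, 308]]
[[ 0.64061605 -0.05385579  0.024     ]
 [ 0.59581995 -0.07114685  0.024     ]
 [ 0.61540197 -0.11905243  0.024     ]
 [ 0.61130155 -0.13838927  0.024     ]
 [ 0.65929536 -0.12147127  0.024     ]]
blue [[368, 268], [362, 264], [350, 272], [358, 277], [366, 273]]
[[ 0.64149318 -0.0489202   0.112     ]
 [ 0.63604863 -0.03013313  0.112     ]
 [ 0.59516764 -0.03887751  0.112     ]
 [ 0.60327991 -0.06246018  0.112     ]
 [ 0.62774284 -0.06072628  0.112     ]]
```

```bash
python3 - <<'E'
from h import *
print(plane("scene",[(338,352),(372,378),(346,336),(355,318),(367,328),(277,297),(310,338)],0.0))
E
python3 -m jog '[{"hand":85,"dp":[0.5,-1,1],"angular":[0,0,-1]},{"hand":85,"dp":[0.5,-1,1],"angular":[0,0,-1]},{"hand":85,"dp":[0.5,-1,1],"angular":[0,0,-1]},{"hand":85,"dp":[0.6,-1,1],"angular":[0,0,-1]},{"hand":85,"dp":[0.6,-1,0],"angular":[0,0,-1]}]' 40
```

```text
[[ 0.71831455 -0.14525117  0.        ]
 [ 0.83098094 -0.16314247  0.        ]
 [ 0.71398828 -0.09307237  0.        ]
 [ 0.70893134 -0.03183895  0.        ]
 [ 0.75246858 -0.04202149  0.        ]
 [ 0.48299341 -0.08784916  0.        ]
 [ 0.6319673  -0.14882212  0.        ]]
time_s: 0.57
tcp_pos: [0.2627, 0.3894, 0.3576]
tool_rot: [[0.004, -0.63, 0.776], [0.005, 0.776, 0.63], [-1.0, 0.001, 0.006]]
force: [0.7, 0.7, 0.7]
gripper_width: 0.995
```

```bash

python3 -m jog '[{"hand":85,"dp":[0.7,-1,0],"angular":[0,0,-0.5]},{"hand":85,"dp":[0.7,-1,0],"angular":[0,0,-0.5]},{"hand":85,"dp":[0.7,-1,0],"angular":[0,0,-0.5]},{"hand":85,"dp":[0.7,-1,0],"angular":[0,0,-0.5]},{"hand":85,"dp":[0.7,-1,0],"angular":[0,0,-0.5]}]'|grep -v rot
python3 -m jog '[{"hand":85,"dp":[0.7,-1,0],"angular":[0,0,-0.5]},{"hand":85,"dp":[0.7,-1,0],"angular":[0,0,-0.5]},{"hand":85,"dp":[0.7,-1,0],"angular":[0,0,-0.5]},{"hand":85,"dp":[0.7,-1,0],"angular":[0,0,-0.5]},{"hand":85,"dp":[0.7,-1,0],"angular":[0,0,-0.1]}]'|grep -v rot
python3 -m jog '[{"hand":85,"dp":[0.7,-1,0],"angular":[0,0,0]},{"hand":85,"dp":[0.7,-1,0],"angular":[0,0,0]},{"hand":85,"dp":[0.7,-1,0],"angular":[0,0,0]},{"hand":85,"dp":[0.7,-1,0],"angular":[0,0,0]},{"hand":85,"dp":[0.7,-1,0],"angular":[0,0,0]}]'|grep -v rot
python3 -m jog '[{"hand":85,"dp":[0.7,-1,-0.5],"angular":[0,0,0]},{"hand":85,"dp":[0.7,-1,-0.5],"angular":[0,0,0]},{"hand":85,"dp":[0.7,-1,-0.5],"angular":[0,0,0]},{"hand":85,"dp":[0.7,-1,-0.5],"angular":[0,0,0]},{"hand":85,"dp":[0.7,-1,-0.5],"angular":[0,0,0]}]'
```

```text
time_s: 0.98
tcp_pos: [0.3496, 0.2632, 0.3533]
force: [0.7, 0.1, 0.8]
gripper_width: 0.998
time_s: 1.4
tcp_pos: [0.4372, 0.1381, 0.3532]
force: [1.1, 0.7, 1.0]
gripper_width: 0.999
time_s: 1.82
tcp_pos: [0.5247, 0.0131, 0.3531]
force: [-1.2, 0.5, -0.1]
gripper_width: 0.995
time_s: 2.23
tcp_pos: [0.6122, -0.1118, 0.2898]
tool_rot: [[-0.001, -0.203, 0.979], [0.0, 0.979, 0.203], [-1.0, 0.0, -0.0]]
force: [1.2, 0.6, -0.2]
gripper_width: 0.996
```

```bash

python3 -m jog '[{"hand":85,"dp":[0.4,-0.1,-0.8],"angular":[0,0,0]},{"hand":85,"dp":[0.2,0,-0.8],"angular":[0,0,0]},{"hand":85,"dp":[0,0,-0.8],"angular":[0,0,0]},{"hand":85,"dp":[0,0,-0.8],"angular":[0,0,0]},{"hand":85,"dp":[0,0,0],"angular":[0,0,0]}]'
python3 - <<'E'
from h import *
p=P("wrist"); snap("wrist","w1"); np.savez("pics/w1p.npz",*p); print(robot.state()["tcp_pos"])
E
```

```text
time_s: 2.65
tcp_pos: [0.6249, -0.1126, 0.2064]
tool_rot: [[-0.007, -0.203, 0.979], [0.002, 0.979, 0.203], [-1.0, 0.003, -0.006]]
force: [-1.3, 0.4, -0.2]
gripper_width: 0.995
[ 0.62572432 -0.11270945  0.20893465]
```

View pics/w1.png

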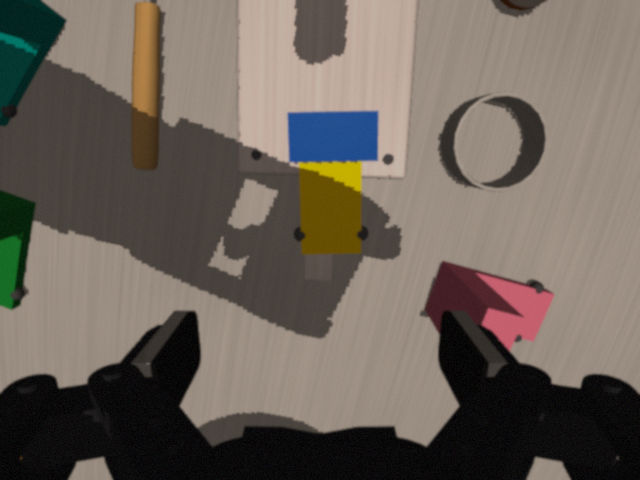

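The pin's ball ends show at (299,234) and (362,233), the blue top spans (288–378, 111–161), and the plate's near right corner is at (404,178).

```bash
python3 - <<'E'
from h import *
d=np.load("pics/w1p.npz"); p=[d[k] for k in d.files]
im=np.load("pics/w1_im.npy"); h=cv2.cvtColor(im,cv2.COLOR_RGB2HSV)
g=cv2.cvtColor(im,cv2.COLOR_RGB2GRAY)
for box in((290,224,306,244),(354,223,372,243)):
    x0,y0,x1,y1=box; m=(g[y0:y1,x0:x1]<45); ys,xs=np.nonzero(m); print("pinball",xs.mean()+x0,ys.mean()+y0,m.sum())
b=plane("wrist",[(299,234),(362.5,233)],0.019,p); print(b,b.mean(0),np.linalg.norm(b[0]-b[1]),np.degrees(np.arctan2(*(b[1]-b[0])[1::-1])))
m=cv2.inRange(h,(105,100,30),(130,255,255)); m[:100]=0; m[200:]=0;
ap=cv2.minAreaRect(max(cv2.findContours(m,0,2)[0],key=cv2.contourArea)); bb=cv2.boxPoints(ap); print(bb); B=plane("wrist",bb,0.112,p); print(B)
m=cv2.inRange(h,(20,130,40),(35,255,255)); m[:140]=0;m[270:]=0
ap=cv2.minAreaRect(max(cv2.findContours(m,0,2)[0],key=cv2.contourArea)); bb=cv2.boxPoints(ap); print(bb); print(plane("wrist",bb,0.024,p))
print(plane("wrist",[(404,178),(239,170),(416,0),(238,0)],0.012,p))
E
```

```text
pinball 298.1978021978022 234.25274725274724 91
pinball 362.96629213483146 233.0561797752809 89
[[ 0.6103258  -0.12165299  0.019     ]
 [ 0.65828133 -0.11079684  0.019     ]] [ 0.63430357 -0.11622492  0.019     ] 0.04916897425110818 12.755589448689562
[[287.89703  112.747116]
 [376.92163  111.00154 ]
 [377.8736   159.5515  ]
 [288.849    161.29707 ]]
[[ 0.59352315 -0.03844989  0.112     ]
 [ 0.6373269  -0.02842187  0.112     ]
 [ 0.64345202 -0.05187822  0.112     ]
 [ 0.59854488 -0.06218646  0.112     ]]
[[299. 162.]
 [361. 162.]
 [361. 254.]
 [299. 254.]]
[[ 0.60002476 -0.06742772  0.024     ]
 [ 0.64431561 -0.05817303  0.024     ]
 [ 0.66024383 -0.12619217  0.024     ]
 [ 0.61339074 -0.13601162  0.024     ]]
[[ 0.68061649 -0.06350424  0.012     ]
 [ 0.55561157 -0.08333075  0.012     ]
 [ 0.65837813  0.06105775  0.012     ]
 [ 0.5348173   0.03541524  0.012     ]]
```

```bash

python3 -m jog '[{"hand":85,"dp":[0.33,-0.14,-0.8],"angular":[0.5,0.11,0.18]},{"hand":85,"dp":[0,0,-1],"angular":[0.5,0.11,0]},{"hand":85,"dp":[0,0,-1],"angular":[0.46,0.1,0]},{"hand":85,"dp":[0,0,-1],"angular":[0,0,0]},{"hand":85,"dp":[0,0,-0.4],"angular":[0,0,0]}]'
python3 -m jog '[{"hand":85,"dp":[0,0,0],"angular":[0,0,0]},{"hand":85,"dp":[0,0,0],"angular":[0,0,0]}]'
python3 - <<'E'
from h import *
p=P("wrist"); snap("wrist","w2"); np.savez("pics/w2p.npz",*p); print(robot.state()["tcp_pos"])
snap("side","s2")
a=cv2.imread('pics/s2.png')[185:335,300:440]; cv2.imwrite('pics/s2z.png',cv2.resize(a,None,fx=4,fy=4,interpolation=cv2.INTER_CUBIC))
E
```

```text
time_s: 3.12
tcp_pos: [0.6342, -0.1167, 0.1039]
tool_rot: [[-0.036, -0.218, 0.975], [0.153, 0.963, 0.221], [-0.988, 0.157, -0.001]]
force: [-0.1, 0.8, -0.3]
gripper_width: 0.998
time_s: 3.28
tcp_pos: [0.6355, -0.1164, 0.1073]
tool_rot: [[-0.033, -0.22, 0.975], [0.152, 0.963, 0.222], [-0.988, 0.155, 0.002]]
force: [0.5, 0.3, 0.4]
gripper_width: 0.996
[ 0.6358623  -0.11639486  0.10793748]
```

View pics/w2.png

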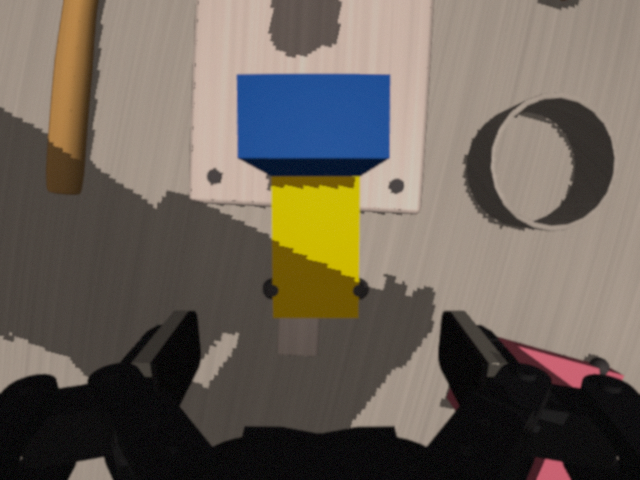

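View pics/s2z.png

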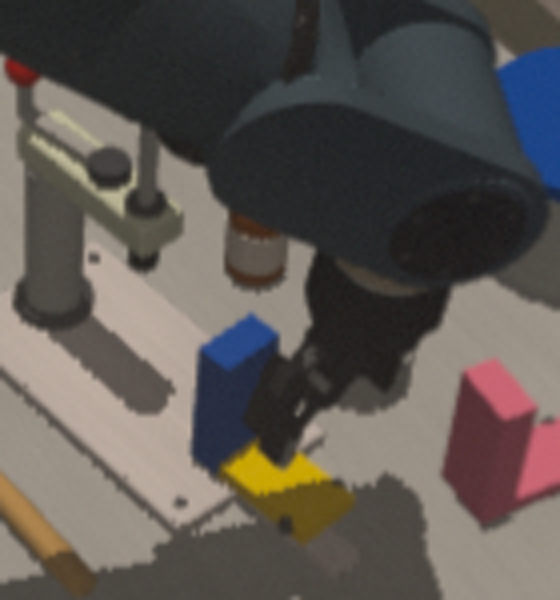

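```bash

python3 - <<'E'
from h import *
im,de=snap("scene","c2")
a=im[130:360,210:440,::-1]; cv2.imwrite('pics/c2z.png',cv2.resize(a,None,fx=2.6,fy=2.6,interpolation=cv2.INTER_CUBIC))
v,u=np.mgrid[130:340:2,210:400:2]; X=deproj("scene",np.c_[u.ravel(),v.ravel()],de[v,u].ravel())
X2=deproj("side",np.c_[u.ravel()*0+0,v.ravel()],de[v,u].ravel()) if 0 else None
m=(X[:,2]>0.2)&(np.hypot(X[:,0]-.6,X[:,1]-.037)<.14)
for x in X[m][::6]: print(x.round(3))
s=np.load('pics/s2.npy'); v,u=np.mgrid[100:300:2,250:460:2]; X=deproj("side",np.c_[u.ravel(),v.ravel()],s[v,u].ravel())
m=(X[:,2]>0.2)&(np.hypot(X[:,0]-.6,X[:,1]-.037)<.16); print('side')
for x in X[m][::25]: print(x.round(3))
E
```

```text
[ 0.487 -0.04   0.534]
[ 0.492 -0.042  0.522]
[ 0.5   -0.054  0.524]
[ 0.507 -0.065  0.521]
[ 0.514 -0.062  0.51 ]
[ 0.519 -0.062  0.5  ]
[ 0.528 -0.069  0.5  ]
[ 0.531 -0.074  0.494]
[ 0.534 -0.086  0.495]
[ 0.542 -0.076  0.484]
[ 0.547 -0.084  0.482]
[ 0.551 -0.091  0.478]
[ 0.551 -0.07   0.451]
[ 0.565 -0.069  0.453]
[ 0.57  -0.076  0.456]
[ 0.573 -0.081  0.456]
[0.577 0.155 0.217]
[ 0.58  -0.083  0.456]
[0.581 0.148 0.218]
[ 0.59  -0.084  0.457]
[ 0.573 -0.089  0.445]
[ 0.598 -0.082  0.453]
[ 0.575 -0.093  0.443]
[ 0.6   -0.085  0.452]
[ 0.599 -0.091  0.451]
[ 0.598 -0.097  0.449]
[0.592 0.047 0.291]
[ 0.602 -0.097  0.445]
[0.597 0.04  0.294]
[ 0.608 -0.098  0.443]
[0.598 0.037 0.29 ]
[ 0.61  -0.101  0.441]
[0.597 0.03  0.288]
[ 0.595 -0.094  0.417]
[0.595 0.022 0.288]
[ 0.575 -0.08   0.38 ]
[ 0.624 -0.101  0.437]
[0.61  0.026 0.286]
[ 0.602 -0.097  0.41 ]
[0.613 0.032 0.272]
[ 0.637 -0.097  0.428]
[ 0.607 -0.097  0.4  ]
[ 0.595 -0.088  0.374]
[ 0.594 -0.086  0.363]
[ 0.592 -0.084  0.352]
[0.605 0.039 0.216]
[0.606 0.039 0.208]
[ 0.624 -0.1    0.371]
side
[ 0.474 -0.05   0.552]
[ 0.584 -0.078  0.455]
[ 0.568 -0.108  0.465]
[ 0.614 -0.107  0.439]
[ 0.638 -0.11   0.423]
[ 0.62  -0.103  0.41 ]
[ 0.628 -0.103  0.391]
[ 0.621 -0.121  0.38 ]
```

View pics/c2z.png

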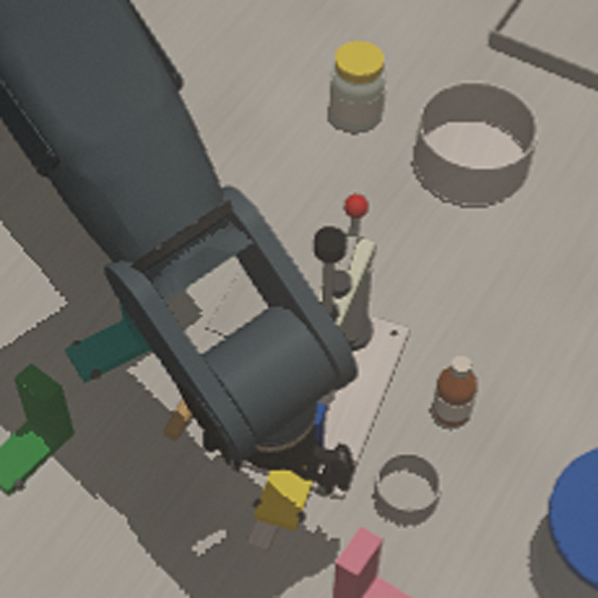

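The ball ends are now at (270,289) and (361,289). The wrist clears the knob by about 10 cm. I'll refine the pin position before going down.

```bash
python3 - <<'E'
from h import *
d=np.load("pics/w2p.npz"); p=[d[k] for k in d.files]
b=plane("wrist",[(269,289),(362,289)],0.019,p); print(b,b.mean(0),np.linalg.norm(b[0]-b[1]),np.degrees(np.arctan2(*(b[1]-b[0])[1::-1])))
B=plane("wrist",[(237,74),(390,74),(390,157),(238,157)],0.112,p); print(B)
print(plane("wrist",[(192,198),(418,212),(433,0)],.012,p))
E
```

```text
[[ 0.6097166  -0.12188236  0.019     ]
 [ 0.65899172 -0.1106609   0.019     ]] [ 0.63435416 -0.11627163  0.019     ] 0.05053670815469737 12.829211708866797
[[ 0.59336975 -0.03821689  0.112     ]
 [ 0.63783413 -0.02812436  0.112     ]
 [ 0.64352379 -0.05204245  0.112     ]
 [ 0.59886515 -0.06219713  0.112     ]]
[[ 0.55704644 -0.08326172  0.012     ]
 [ 0.68017341 -0.06318108  0.012     ]
 [ 0.66141837  0.04993563  0.012     ]]
```

```bash

python3 -m jog '[{"hand":85,"dp":[-0.06,0,-0.8],"angular":[0,0,0]},{"hand":85,"dp":[0,0,-0.8],"angular":[0,0,0]},{"hand":85,"dp":[0,0,-0.7],"angular":[0,0,0]},{"hand":85,"dp":[0,0,-0.5],"angular":[0,0,0]},{"hand":85,"dp":[0,0,-0.2],"angular":[0,0,0]}]'
python3 -m jog '[{"hand":85,"dp":[0,0,-0.1],"angular":[0,0,0]},{"hand":85,"dp":[0,0,0],"angular":[0,0,0]}]'
python3 - <<'E'
from h import *
snap("wrist","w3"); print(robot.state()["tcp_pos"])
E
```

```text
time_s: 3.85
tcp_pos: [0.6331, -0.1162, 0.03]
tool_rot: [[-0.035, -0.219, 0.975], [0.152, 0.963, 0.222], [-0.988, 0.156, -0.0]]
force: [-0.8, -0.2, -1.2]
gripper_width: 0.997
time_s: 4.02
tcp_pos: [0.6337, -0.1165, 0.0288]
tool_rot: [[-0.033, -0.219, 0.975], [0.152, 0.963, 0.222], [-0.988, 0.156, 0.001]]
force: [-0.6, -0.3, -0.2]
gripper_width: 0.997
[ 0.63390308 -0.1165456   0.02920063]
```

View pics/w3.png

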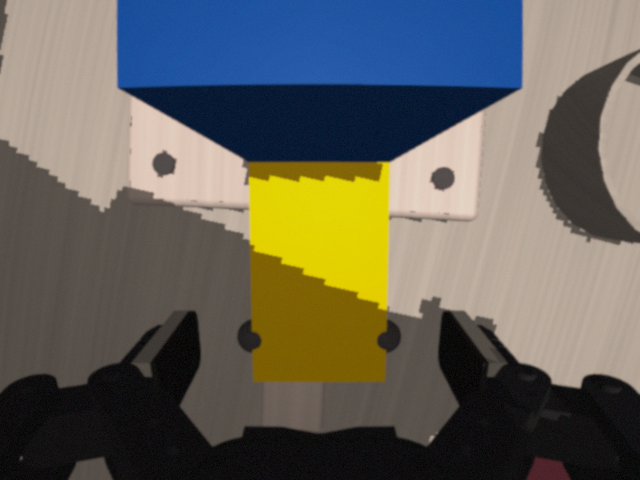

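```bash

python3 -m jog '[{"hand":62,"dp":[0,0,0],"angular":[0,0,0]},{"hand":62,"dp":[0,0,0],"angular":[0,0,0]},{"hand":62,"dp":[0,0,0],"angular":[0,0,0]},{"hand":62,"dp":[0,0,0],"angular":[0,0,0]}]' 40
python3 - <<'E'
from h import *
snap("wrist","w4"); print(robot.state()["tcp_pos"],robot.state()["force"])
E
```

```text
time_s: 4.4
tcp_pos: [0.6336, -0.1165, 0.0287]
tool_rot: [[-0.033, -0.219, 0.975], [0.152, 0.963, 0.222], [-0.988, 0.156, 0.001]]
force: [-0.3, -0.5, -0.4]
gripper_width: 0.726
[ 0.63350835 -0.11645763  0.02857847] [-0.79296592  0.49494648 -0.20733609]
```

View pics/w4.png

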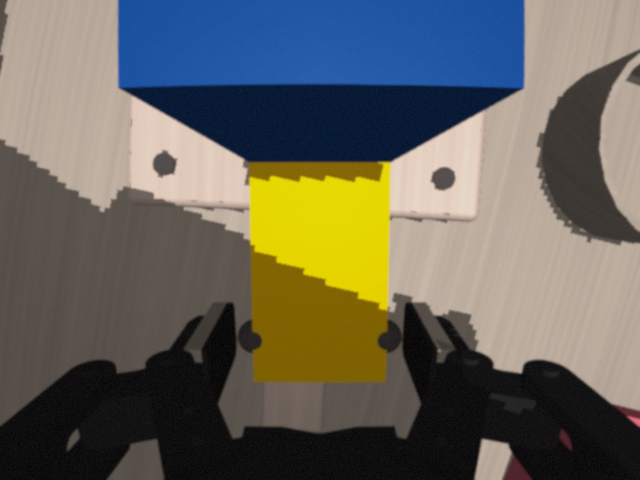

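```bash

python3 -m jog '[{"hand":62,"dp":[0,0,-0.1],"angular":[0,0,0]},{"hand":50,"dp":[0,0,0],"angular":[0,0,0]},{"hand":50,"dp":[0,0,0],"angular":[0,0,0]},{"hand":50,"dp":[0,0,0],"angular":[0,0,0]},{"hand":50,"dp":[0,0,0],"angular":[0,0,0]}]' 40
python3 - <<'E'
from h import *
snap("wrist","w5"); print(robot.state()["tcp_pos"],robot.state()["force"],robot.state()["gripper_width"]*85)
E
```

```text
time_s: 4.87
tcp_pos: [0.6335, -0.1165, 0.0262]
tool_rot: [[-0.034, -0.219, 0.975], [0.152, 0.963, 0.222], [-0.988, 0.156, 0.001]]
force: [-1.3, -0.0, 5.7]
gripper_width: 0.636
[ 0.63349386 -0.11645603  0.02615815] [-2.22567899  0.28017591  4.74874384] 54.24017446812726
```

View pics/w5.png

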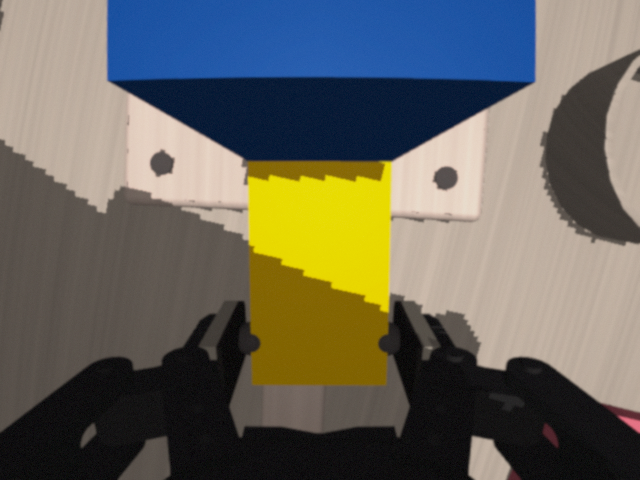

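```bash
cat > arc.py <<'E'
from h import *
u=np.array([-0.2215,0.975,0]);z=np.array([0,0,1.]);C=np.array([0.6156,-0.0332,0.012])
pin0=C-0.085*u+0.007*z; tcp0=np.array([0.6335,-0.1165,0.0262]); off=pin0-tcp0
def tcp(t):
    t=np.radians(t); pin=C+u*(-.085*np.cos(t)+.007*np.sin(t))+z*(.085*np.sin(t)+.007*np.cos(t))
    R=cv2.Rodrigues(np.radians(0.4)*np.degrees(t)*np.array([0.975,0.2215,0]))[0]
    return pin-R@off
if __name__=="__main__":
    print(off)
    q=np.array([np.round((tcp(t)-tcp0)/.025,2) for t in range(0,93,3)])
    for i in range(1,31): print(i*3,np.round(q[i]-q[i-1],2).tolist(), np.round(tcp(i*3),4).tolist() if i%5==0 else "")
E
python3 arc.py
```

```text
[ 0.0009275  0.000425  -0.0072   ]
3 [-0.0, 0.01, 0.18] 
6 [-0.01, 0.02, 0.17] 
9 [0.0, 0.04, 0.18] 
12 [-0.01, 0.04, 0.17] 
15 [-0.02, 0.04, 0.17] [0.6326, -0.1126, 0.0479]
18 [-0.01, 0.06, 0.16] 
21 [-0.01, 0.07, 0.17] 
24 [-0.02, 0.07, 0.15] 
27 [-0.02, 0.08, 0.16] 
30 [-0.02, 0.09, 0.14] [0.6305, -0.1034, 0.0676]
33 [-0.02, 0.1, 0.15] 
36 [-0.02, 0.1, 0.13] 
39 [-0.03, 0.12, 0.13] 
42 [-0.03, 0.11, 0.13] 
45 [-0.02, 0.13, 0.12] [0.6274, -0.0896, 0.0838]
48 [-0.03, 0.13, 0.11] 
51 [-0.04, 0.13, 0.1] 
54 [-0.03, 0.14, 0.09] 
57 [-0.03, 0.15, 0.09] 
60 [-0.03, 0.15, 0.08] [0.6234, -0.072, 0.0956]
63 [-0.04, 0.15, 0.07] 
66 [-0.04, 0.16, 0.06] 
69 [-0.03, 0.16, 0.05] 
72 [-0.04, 0.17, 0.04] 
75 [-0.04, 0.16, 0.03] [0.6188, -0.052, 0.102]
78 [-0.03, 0.17, 0.03] 
81 [-0.04, 0.17, 0.01] 
84 [-0.04, 0.17, 0.01] 
87 [-0.04, 0.17, -0.01] 
90 [-0.04, 0.16, -0.01] [0.6141, -0.0309, 0.1027]
```

```bash

python3 -m jog '[{"hand":50,"dp":[0,0.01,0.18],"angular":[0.195,0.044,0]},{"hand":50,"dp":[-0.01,0.02,0.17],"angular":[0.195,0.044,0]},{"hand":50,"dp":[0,0.04,0.18],"angular":[0.195,0.044,0]},{"hand":50,"dp":[-0.01,0.04,0.17],"angular":[0.195,0.044,0]},{"hand":50,"dp":[-0.02,0.04,0.17],"angular":[0.195,0.044,0]}]'
python3 - <<'E'
from h import *
snap("wrist","w6");snap("side","s6"); s=robot.state();print(s["tcp_pos"],s["force"],s["gripper_width"]*85)
a=cv2.imread('pics/s6.png')[185:335,300:440]; b=cv2.imread('pics/w6.png'); cv2.imwrite('pics/j6.png',np.hstack([cv2.resize(a,(373,400)),cv2.resize(b,(427,320))]+[]) if 0 else np.hstack([cv2.resize(a,(336,360)),cv2.resize(b,(464,360))]))
E
```

```text
time_s: 5.33
tcp_pos: [0.6323, -0.1127, 0.0479]
tool_rot: [[-0.057, -0.214, 0.975], [0.254, 0.941, 0.221], [-0.965, 0.26, 0.001]]
force: [0.4, 0.4, -2.2]
gripper_width: 0.643
[ 0.63259698 -0.11308778  0.04812987] [ 0.3777155  -0.34751587 -2.19442465] 54.25237161987818
```

View pics/j6.png

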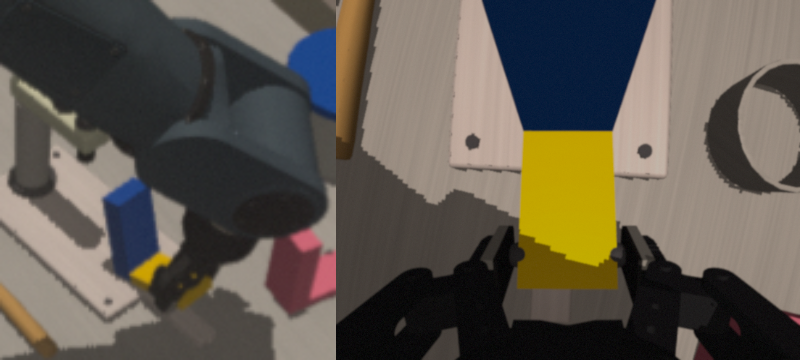

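The gauge has tipped about 15° and follows the pin, still held. I'll carry on along the arc.

```bash

python3 -m jog '[{"hand":50,"dp":[-0.01,0.06,0.16],"angular":[0.195,0.044,0]},{"hand":50,"dp":[-0.01,0.07,0.17],"angular":[0.195,0.044,0]},{"hand":50,"dp":[-0.02,0.07,0.15],"angular":[0.195,0.044,0]},{"hand":50,"dp":[-0.02,0.08,0.16],"angular":[0.195,0.044,0]},{"hand":50,"dp":[-0.02,0.09,0.14],"angular":[0.195,0.044,0]}]'
python3 -m jog '[{"hand":50,"dp":[-0.02,0.10,0.15],"angular":[0.195,0.044,0]},{"hand":50,"dp":[-0.02,0.10,0.13],"angular":[0.195,0.044,0]},{"hand":50,"dp":[-0.03,0.12,0.13],"angular":[0.195,0.044,0]},{"hand":50,"dp":[-0.03,0.11,0.13],"angular":[0.195,0.044,0]},{"hand":50,"dp":[-0.02,0.13,0.12],"angular":[0.195,0.044,0]}]'
cat > look.py <<'E'
import sys
from h import *
t=sys.argv[1]
snap("wrist","w"+t);snap("side","s"+t); s=robot.state();print(s["tcp_pos"],s["force"],s["gripper_width"]*85)
a=cv2.imread(f'pics/s{t}.png')[185:335,300:440]; b=cv2.imread(f'pics/w{t}.png'); cv2.imwrite(f'pics/j{t}.png',np.hstack([cv2.resize(a,(336,360)),cv2.resize(b,(464,360))]))
E
python3 look.py 7
```

```text
time_s: 5.85
tcp_pos: [0.6304, -0.1032, 0.0675]
tool_rot: [[-0.079, -0.207, 0.975], [0.351, 0.91, 0.222], [-0.933, 0.36, 0.001]]
force: [0.1, -0.1, -2.3]
gripper_width: 0.639
time_s: 6.27
tcp_pos: [0.6273, -0.0892, 0.0839]
tool_rot: [[-0.1, -0.198, 0.975], [0.444, 0.868, 0.221], [-0.89, 0.455, 0.001]]
force: [0.0, 0.0, -2.7]
gripper_width: 0.64
[ 0.62738601 -0.08926232  0.08380075] [-0.11530447 -0.34543351 -2.37725834] 54.29855046858612
```

View pics/j7.png

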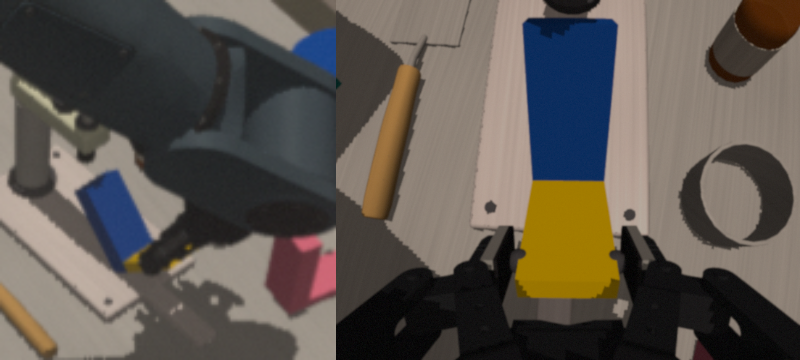

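```bash

python3 -m jog '[{"hand":50,"dp":[-0.03,0.13,0.11],"angular":[0.195,0.044,0]},{"hand":50,"dp":[-0.04,0.13,0.10],"angular":[0.195,0.044,0]},{"hand":50,"dp":[-0.03,0.14,0.09],"angular":[0.195,0.044,0]},{"hand":50,"dp":[-0.03,0.15,0.09],"angular":[0.195,0.044,0]},{"hand":50,"dp":[-0.03,0.15,0.08],"angular":[0.195,0.044,0]}]'
python3 -m jog '[{"hand":50,"dp":[-0.04,0.15,0.07],"angular":[0.195,0.044,0]},{"hand":50,"dp":[-0.04,0.16,0.06],"angular":[0.195,0.044,0]},{"hand":50,"dp":[-0.03,0.16,0.05],"angular":[0.195,0.044,0]},{"hand":50,"dp":[-0.04,0.17,0.04],"angular":[0.195,0.044,0]},{"hand":50,"dp":[-0.04,0.16,0.03],"angular":[0.195,0.044,0]}]'
python3 look.py 8
```

```text
time_s: 6.78
tcp_pos: [0.6235, -0.0717, 0.0958]
tool_rot: [[-0.119, -0.186, 0.975], [0.532, 0.817, 0.221], [-0.838, 0.545, 0.002]]
force: [0.4, -1.9, 1.3]
gripper_width: 0.639
time_s: 7.2
tcp_pos: [0.6192, -0.0517, 0.1027]
tool_rot: [[-0.137, -0.173, 0.975], [0.615, 0.757, 0.221], [-0.776, 0.63, 0.003]]
force: [1.4, -1.7, 7.9]
gripper_width: 0.641
[ 0.61915068 -0.05152717  0.1025602 ] [ 1.53774375 -2.69256945  7.08162586] 54.16097686599816
```

View pics/j8.png

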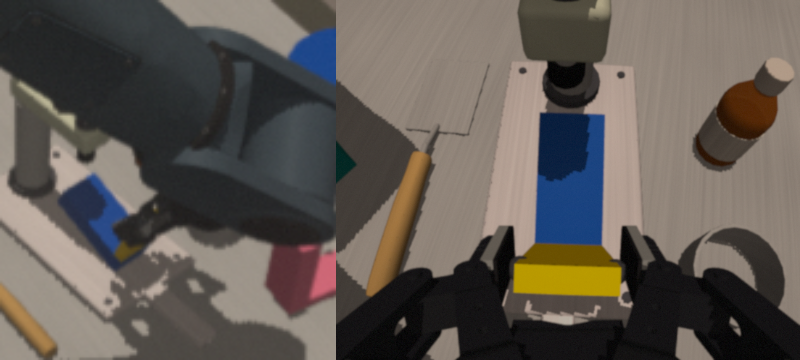

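Tipped about 75°, with a light downward press (7 N) that keeps the corner on the plate. Next is the last 15°.

```bash

python3 -m jog '[{"hand":50,"dp":[-0.03,0.17,0.04],"angular":[0.195,0.044,0]},{"hand":50,"dp":[-0.04,0.17,0.02],"angular":[0.195,0.044,0]}]'
python3 -m jog '[{"hand":50,"dp":[-0.04,0.17,0.01],"angular":[0.195,0.044,0]},{"hand":50,"dp":[-0.04,0.17,0],"angular":[0.195,0.044,0]}]'
python3 look.py 9
```

```text
time_s: 7.47
tcp_pos: [0.6174, -0.0431, 0.1042]
tool_rot: [[-0.144, -0.168, 0.975], [0.646, 0.73, 0.221], [-0.749, 0.662, 0.003]]
force: [1.7, -2.3, 6.5]
gripper_width: 0.634
time_s: 7.63
tcp_pos: [0.6155, -0.0344, 0.1047]
tool_rot: [[-0.15, -0.162, 0.975], [0.677, 0.702, 0.221], [-0.721, 0.693, 0.004]]
force: [2.6, -0.6, 9.1]
gripper_width: 0.636
[ 0.61553254 -0.03412392  0.1045666 ] [ 1.32770606 -1.19203608  9.16196379] 54.2535875327098
```

View pics/j9.png

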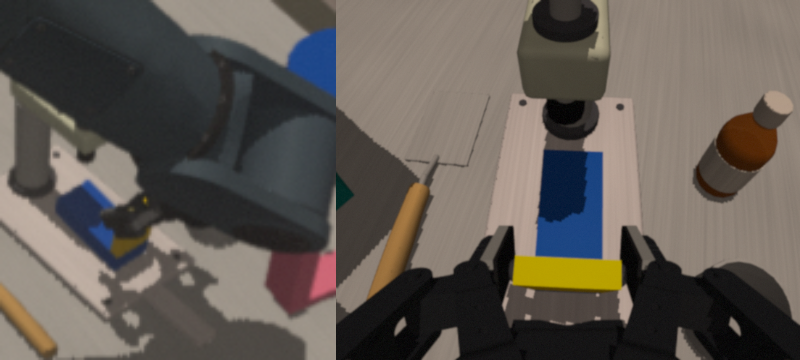

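```bash

python3 -m jog '[{"hand":50,"dp":[-0.04,0.16,-0.01],"angular":[0,0,0]},{"hand":50,"dp":[-0.02,0.08,0],"angular":[0,0,0]}]'
python3 -m jog '[{"hand":50,"dp":[0,0,0],"angular":[0,0,0]},{"hand":50,"dp":[0,0,0],"angular":[0,0,0]}]'
python3 look.py 10
```

```text
time_s: 7.9
tcp_pos: [0.6141, -0.0282, 0.1045]
tool_rot: [[-0.15, -0.162, 0.975], [0.677, 0.703, 0.221], [-0.721, 0.693, 0.004]]
force: [2.6, -0.2, 8.8]
gripper_width: 0.637
time_s: 8.07
tcp_pos: [0.6142, -0.0282, 0.1044]
tool_rot: [[-0.15, -0.162, 0.975], [0.676, 0.703, 0.221], [-0.721, 0.693, 0.004]]
force: [2.5, -0.8, 8.5]
gripper_width: 0.635
[ 0.61417402 -0.02829456  0.10444201] [ 2.18718197 -0.2704201   9.04111922] 54.191003982398975
```

View pics/w10.png

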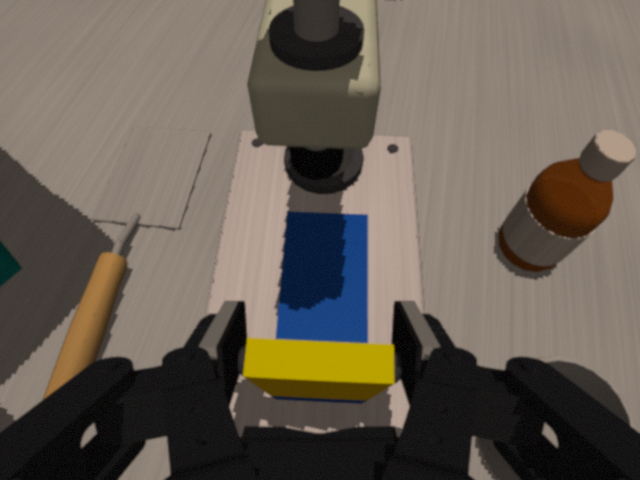

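View pics/j10.png

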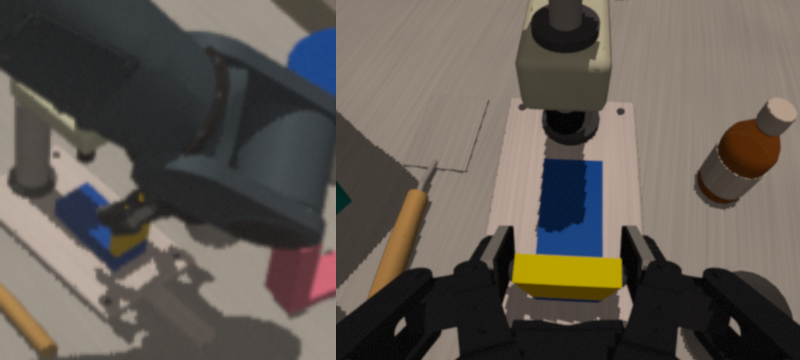

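```bash
cat > gz.py <<'E'
import sys
from h import *
p=P("wrist"); im,d=robot.camera("wrist"); h=cv2.cvtColor(im,cv2.COLOR_RGB2HSV); m=cv2.inRange(h,(105,100,20),(130,255,255))>0
m=cv2.erode(m.astype(np.uint8),np.ones((5,5)))>0; m[:150]=0; m[int(sys.argv[1]):]=0
v,u=np.nonzero(m&(d>0)); X=deproj("wrist",np.c_[u,v],d[v,u],p)
c=X.mean(0); w=np.linalg.svd(X-c,full_matrices=False)[2]; n=w[2]*np.sign(w[2,2]); ax=w[0]*np.sign(w[0,1])
print(len(X),c,"n",n,"axis",ax,"tilt",np.degrees(np.arccos(n[2])), "yaw",np.degrees(np.arctan2(-ax[0],ax[1])), "zrange",X[:,2].min(),X[:,2].max())
s=(X-c)@ax; lat=(X-c)@np.array([ax[1],-ax[0],0]); print("ends",c+ax*s.max(), c+ax*s.min(), "lat",lat.min(),lat.max())
E
python3 gz.py 335
```

```text
9571 [0.60548199 0.02605251 0.04082859] n [ 0.01212218 -0.07271155  0.99727934] axis [-0.15101272  0.98577999  0.07370873] tilt 4.22739893985221 yaw 8.709494506981587 zrange 0.036785372470627686 0.045109700720843776
ends [0.59992027 0.06235826 0.04354324] [ 0.61046326 -0.00646418  0.03839725] lat -0.02186384339101763 0.022027569393328877
```

The depth fit shows the blue leg still about 4° off flat. I'll ease it over a bit more.

```bash

python3 -m jog '[{"hand":50,"dp":[-0.02,0.10,-0.01],"angular":[0,0,0]},{"hand":50,"dp":[-0.025,0.11,-0.01],"angular":[0,0,0]},{"hand":50,"dp":[0,0,0],"angular":[0,0,0]}]'
python3 gz.py 335
```

```text
time_s: 8.47
tcp_pos: [0.6131, -0.0227, 0.104]
tool_rot: [[-0.15, -0.162, 0.975], [0.677, 0.703, 0.221], [-0.721, 0.693, 0.004]]
force: [2.4, -0.2, 8.7]
gripper_width: 0.635
8586 [0.60493898 0.03023846 0.03694127] n [ 7.62707507e-04 -7.32121882e-03  9.99972909e-01] axis [-0.15620284  0.98769765  0.00735049] tilt 0.4217488832089331 yaw 8.986808627658954 zrange 0.034021686282005775 0.039316928546886454
ends [0.59960878 0.06394224 0.0371921 ] [6.09640739e-01 5.08402125e-04 3.67200225e-02] lat -0.02165765525934132 0.021742898829121365
```

Flat now, with tilt 0.4° and face z 0.037. I'll release and back off along the tool axis.

```bash

python3 -m jog '[{"hand":62,"dp":[0,0,0],"angular":[0,0,0]},{"hand":80,"dp":[0,0,0],"angular":[0,0,0]},{"hand":85,"dp":[0,0,0],"angular":[0,0,0]},{"hand":85,"dp":[0,0,0],"angular":[0,0,0]},{"hand":85,"dp":[0,0,0],"angular":[0,0,0]}]'
python3 -m jog '[{"hand":85,"dp":[0.05,-0.22,0.24],"angular":[0,0,0]},{"hand":85,"dp":[0.11,-0.48,0.51],"angular":[0,0,0]},{"hand":85,"dp":[0.12,-0.55,0.6],"angular":[0,0,0]},{"hand":85,"dp":[0.12,-0.55,0.6],"angular":[0,0,0]},{"hand":85,"dp":[0.1,-0.5,0.7],"angular":[0,0,0]}]'
python3 look.py 11; python3 gz.py 480
```

```text
time_s: 8.93
tcp_pos: [0.6121, -0.0236, 0.1023]
tool_rot: [[-0.152, -0.16, 0.975], [0.675, 0.704, 0.221], [-0.722, 0.692, 0.001]]
force: [0.2, -0.5, -0.3]
gripper_width: 0.997
time_s: 9.35
tcp_pos: [0.6247, -0.0823, 0.1696]
tool_rot: [[-0.152, -0.16, 0.975], [0.675, 0.704, 0.221], [-0.722, 0.692, 0.001]]
force: [-1.3, -0.1, 0.4]
gripper_width: 0.992
[ 0.62605165 -0.08345807  0.17164976] [0.3302127  0.87065307 1.12133188] 84.4360120331138
2884 [0.60495328 0.0337317  0.03544568] n [ 0.01674138 -0.11267716  0.99349061] axis [-0.15796619  0.98085278  0.11390574] tilt 6.540994564574754 yaw 9.14891753130661 zrange 0.019045153641911117 0.03868577144345653
ends [0.60029705 0.0626434  0.03880317] [ 0.61598033 -0.03473809  0.02749433] lat -0.02065444100798149 0.020424111050729395
```

View pics/w11.png

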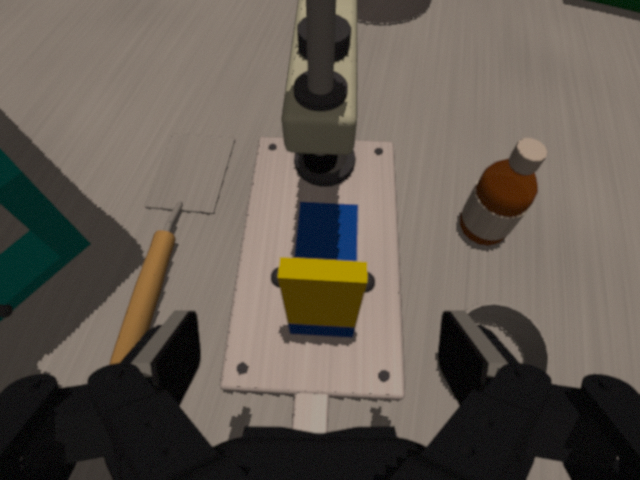

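The gauge lies on the blue leg with the yellow leg upright (top edge around (322,270)). Next I raise the tool upright and close the fingers.

```bash

python3 -m jog '[{"hand":40,"dp":[0,-0.2,1],"angular":[-0.95,-0.216,0]},{"hand":20,"dp":[0,0,1],"angular":[-0.95,-0.216,0]},{"hand":0,"dp":[0,0,1],"angular":[-0.95,-0.216,0]},{"hand":0,"dp":[0,0,1],"angular":[-0.95,-0.216,0]},{"hand":0,"dp":[0,0,1],"angular":[-0.95,-0.216,0]}]'
python3 -m jog '[{"hand":0,"dp":[0,0,1],"angular":[-0.95,-0.216,0]},{"hand":0,"dp":[0,0,1],"angular":[-0.95,-0.216,0]},{"hand":0,"dp":[0,0,0.6],"angular":[-0.47,-0.107,0]},{"hand":0,"dp":[0,0,0],"angular":[0,0,0]}]'
python3 - <<'E'
from h import *
p=P("wrist"); snap("wrist","w12"); np.savez("pics/w12p.npz",*p); snap("scene","c12"); snap("side","s12"); print(robot.state()["tcp_pos"])
E
```

```text
time_s: 9.92
tcp_pos: [0.6244, -0.0857, 0.2944]
tool_rot: [[-0.053, -0.215, 0.975], [0.241, 0.945, 0.222], [-0.969, 0.247, 0.002]]
force: [0.5, 0.1, 0.7]
gripper_width: 0.292
time_s: 10.25
tcp_pos: [0.6252, -0.0842, 0.362]
tool_rot: [[0.007, -0.225, 0.974], [-0.004, 0.974, 0.225], [-1.0, -0.005, 0.006]]
force: [-0.6, 0.3, 0.2]
gripper_width: 0.001
[ 0.62430787 -0.08580989  0.35682229]
```

View pics/w12.png

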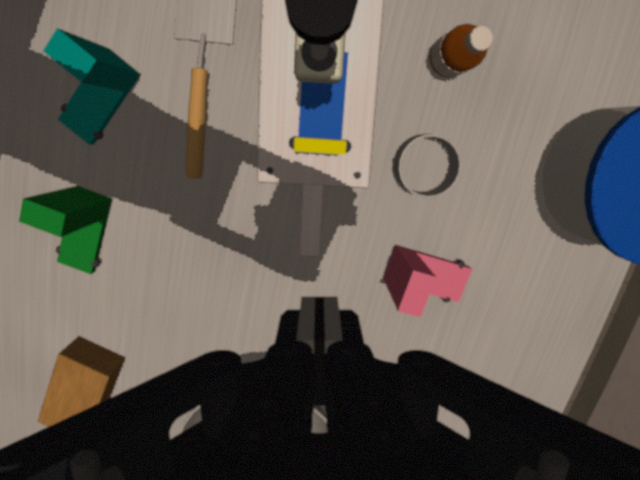

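View pics/c12.png

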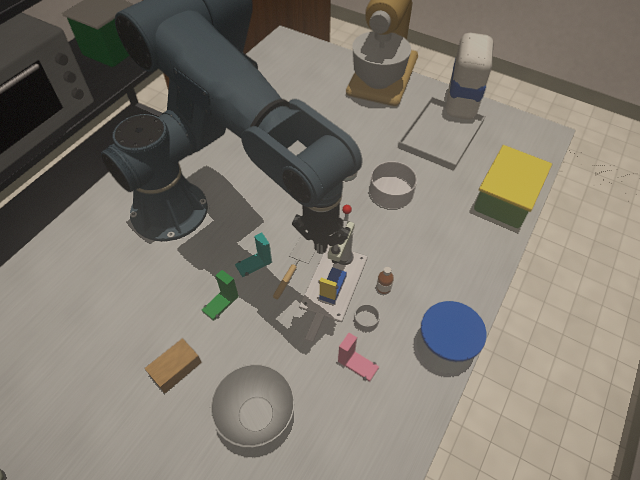

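```bash

python3 -m jog '[{"hand":0,"dp":[-0.2,0.8,0],"angular":[0,0,0]},{"hand":0,"dp":[-0.2,0.8,0],"angular":[0,0,0]},{"hand":0,"dp":[-0.1,0.5,0],"angular":[0,0,0]},{"hand":0,"dp":[0,0,0],"angular":[0,0,0]},{"hand":0,"dp":[0,0,0],"angular":[0,0,0]}]'
python3 - <<'E'
from h import *
p=P("wrist"); snap("wrist","w13"); np.savez("pics/w13p.npz",*p); print(robot.state()["tcp_pos"])
E
```

```text
time_s: 10.82
tcp_pos: [0.6122, -0.0337, 0.3577]
tool_rot: [[0.0, -0.223, 0.975], [-0.0, 0.975, 0.223], [-1.0, -0.0, 0.0]]
force: [-1.1, -0.2, -0.1]
gripper_width: -0.001
[ 0.61232288 -0.03419961  0.3579765 ]
```

View pics/w13.png

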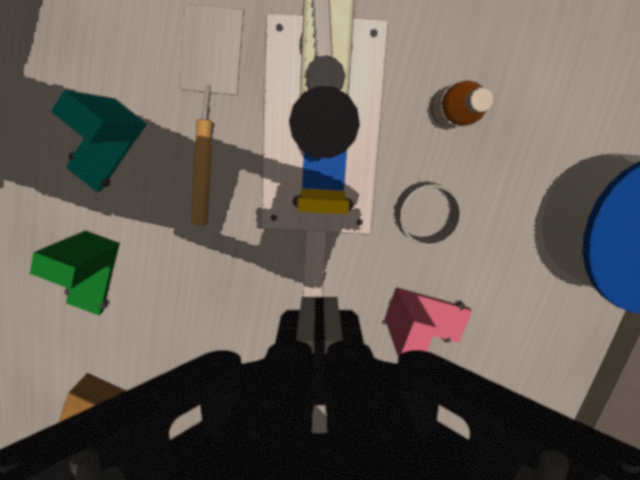

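The knob top is at about (324,122). I'll measure it and the yellow top end around (323,202).

```bash
python3 - <<'E'
from h import *
d=np.load("pics/w13p.npz"); p=[d[k] for k in d.files]; im=np.load("pics/w13_im.npy"); de=np.load("pics/w13.npy")
g=cv2.cvtColor(im,cv2.COLOR_RGB2GRAY); zc=deproj("wrist",[(324,122)],de[122,324],p); print("knob depth pt",zc)
v,u=np.mgrid[80:170,280:370]; X=deproj("wrist",np.c_[u.ravel(),v.ravel()],de[v,u].ravel(),p); t=zc[0,2]; m=abs(X[:,2]-t)<.003; print("knob top",np.median(X[m],0),(X[m].max(0)+X[m].min(0))/2,np.ptp(X[m],axis=0))
h=cv2.cvtColor(im,cv2.COLOR_RGB2HSV); m=cv2.inRange(h,(20,130,30),(35,255,255)); m[230:]=0;m[:180]=0
r=cv2.minAreaRect(max(cv2.findContours(m,0,2)[0],key=cv2.contourArea)); print(r); print(plane("wrist",cv2.boxPoints(r),.112,p),plane("wrist",[r[0]],.112,p))
print(plane("wrist",[(266,15),(386,20),(370,233),(265,228)],.012,p))
E
```

```text
knob depth pt [[0.5986736  0.03830026 0.28881063]]
knob top [0.59860522 0.03846051 0.28930858] [0.59865064 0.03824492 0.28921474] [0.03119512 0.03168624 0.00505661]
((323.0465393066406, 201.20863342285156), (52.262603759765625, 23.077754974365234), 3.3664605617523193)
[[ 0.59236207 -0.03740898  0.112     ]
 [ 0.58916499 -0.01668552  0.112     ]
 [ 0.63536722 -0.00893033  0.112     ]
 [ 0.6392257  -0.02958497  0.112     ]] [[ 0.61399728 -0.02310161  0.112     ]]
[[ 0.51533361  0.14173523  0.012     ]
 [ 0.63953269  0.16518759  0.012     ]
 [ 0.68052323 -0.06235345  0.012     ]
 [ 0.55924294 -0.08393586  0.012     ]]
```

```bash

python3 -m jog '[{"hand":0,"dp":[-0.18,1,0],"angular":[0,0,0]},{"hand":0,"dp":[-0.18,1,0],"angular":[0,0,0]},{"hand":0,"dp":[-0.18,0.9,-0.4],"angular":[0,0,0]},{"hand":0,"dp":[0,0,-0.8],"angular":[0,0,0]},{"hand":0,"dp":[0,0,-0.2],"angular":[0,0,0]}]'
python3 -m jog '[{"hand":0,"dp":[0,0,0],"angular":[0,0,0]},{"hand":0,"dp":[0,0,-0.1],"angular":[0,0,0]}]'
```

```text
time_s: 11.28
tcp_pos: [0.5981, 0.0389, 0.321]
tool_rot: [[-0.002, -0.223, 0.975], [-0.001, 0.975, 0.223], [-1.0, -0.0, -0.002]]
force: [0.4, -0.5, -1.3]
gripper_width: -0.002
time_s: 11.45
tcp_pos: [0.5992, 0.0378, 0.3218]
tool_rot: [[0.002, -0.221, 0.975], [-0.001, 0.975, 0.221], [-1.0, -0.001, 0.002]]
force: [-0.4, -0.4, 1.2]
gripper_width: 0.001
```

```bash

python3 -m jog '[{"hand":0,"dp":[0,0,-0.15],"angular":[0,0,0]},{"hand":0,"dp":[0,0,-0.15],"angular":[0,0,0]},{"hand":0,"dp":[0,0,-0.15],"angular":[0,0,0]},{"hand":0,"dp":[0,0,-0.2],"angular":[0,0,0]},{"hand":0,"dp":[0,0,-0.2],"angular":[0,0,0]}]' | grep -v rot
python3 -m jog '[{"hand":0,"dp":[0,0,-0.3],"angular":[0,0,0]},{"hand":0,"dp":[0,0,-0.3],"angular":[0,0,0]},{"hand":0,"dp":[0,0,-0.3],"angular":[0,0,0]},{"hand":0,"dp":[0,0,-0.3],"angular":[0,0,0]},{"hand":0,"dp":[0,0,-0.3],"angular":[0,0,0]}]' | grep -v rot
```

```text
time_s: 11.87
tcp_pos: [0.599, 0.0385, 0.3]
force: [2.3, -1.3, 2.8]
gripper_width: -0.001
time_s: 12.28
tcp_pos: [0.5988, 0.0389, 0.2617]
force: [2.5, -1.9, 3.7]
gripper_width: 0.001
```

Pushing at 3.7 N. I'll check the foot before the last part.

```bash

python3 -m jog '[{"hand":0,"dp":[0,0,-0.2],"angular":[0,0,0]},{"hand":0,"dp":[0,0,-0.2],"angular":[0,0,0]},{"hand":0,"dp":[0,0,-0.2],"angular":[0,0,0]},{"hand":0,"dp":[0,0,-0.1],"angular":[0,0,0]},{"hand":0,"dp":[0,0,-0.05],"angular":[0,0,0]}]' | grep -v rot
python3 - <<'E'
from h import *
snap("side","s14"); print(robot.state()["tcp_pos"],robot.state()["force"])
a=cv2.imread('pics/s14.png')[185:335,270:410]; cv2.imwrite('pics/s14z.png',cv2.resize(a,None,fx=4,fy=4,interpolation=cv2.INTER_CUBIC))
E
```

```text
time_s: 12.7
tcp_pos: [0.5986, 0.0389, 0.2433]
force: [0.5, -0.2, 1.6]
gripper_width: -0.0
[0.59856962 0.03892164 0.24325926] [ 0.12300333  0.11684532 -0.7233427 ]
```

View pics/s14z.png

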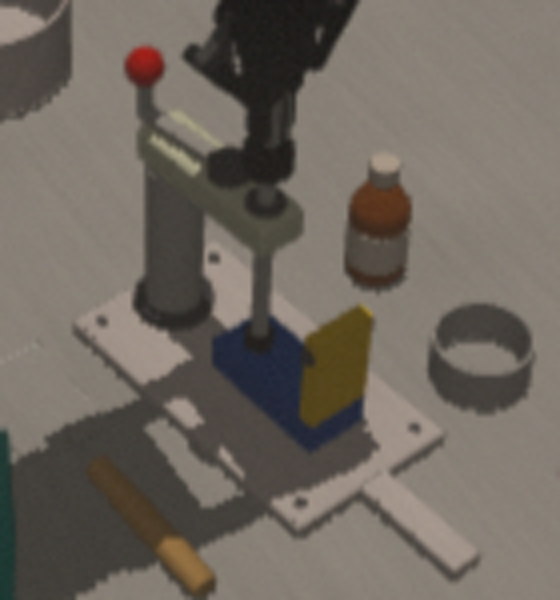

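The foot is nearly on the blue leg, which lies flat, so I'll go down in small steps.

```bash

for i in 1; do python3 -m jog '[{"hand":0,"dp":[0,0,-0.05],"angular":[0,0,0]},{"hand":0,"dp":[0,0,-0.05],"angular":[0,0,0]},{"hand":0,"dp":[0,0,-0.05],"angular":[0,0,0]},{"hand":0,"dp":[0,0,-0.05],"angular":[0,0,0]},{"hand":0,"dp":[0,0,-0.05],"angular":[0,0,0]}]' | grep -v rot; done
python3 -m jog '[{"hand":0,"dp":[0,0,-0.04],"angular":[0,0,0]},{"hand":0,"dp":[0,0,-0.04],"angular":[0,0,0]}]' | grep -v rot
```

```text
time_s: 13.17
tcp_pos: [0.5987, 0.0389, 0.2374]
force: [-0.9, -0.7, 1.7]
gripper_width: -0.001
time_s: 13.33
tcp_pos: [0.5989, 0.0389, 0.2363]
force: [-5.9, 0.8, 16.3]
gripper_width: -0.0
```

```bash

python3 -m jog '[{"hand":0,"dp":[0,0,0],"angular":[0,0,0]},{"hand":0,"dp":[0,0,-0.02],"angular":[0,0,0]}]' | grep -v rot
python3 -m jog '[{"hand":0,"dp":[0,0,0],"angular":[0,0,0]},{"hand":0,"dp":[0,0,0],"angular":[0,0,0]},{"hand":0,"dp":[0,0,0],"angular":[0,0,0]}]' | grep -v rot
python3 - <<'E'
from h import *
snap("side","s15");snap("scene","c15"); print(robot.state()["tcp_pos"],robot.state()["force"])
a=cv2.imread('pics/s15.png')[225:305,300:380]; b=cv2.imread('pics/c15.png')[230:310,290:370]; cv2.imwrite('pics/j15.png',cv2.resize(np.hstack([a,b]),None,fx=5,fy=5,interpolation=cv2.INTER_CUBIC))
E
```

```text
time_s: 13.5
tcp_pos: [0.5988, 0.0389, 0.2363]
force: [-6.9, 0.9, 17.0]
gripper_width: 0.0
time_s: 13.75
tcp_pos: [0.5988, 0.0389, 0.2364]
force: [-5.5, -0.1, 13.1]
gripper_width: -0.002
[0.59883483 0.03890618 0.23641806] [-4.77802567  0.23407024 13.22856565]
```

View pics/j15.png

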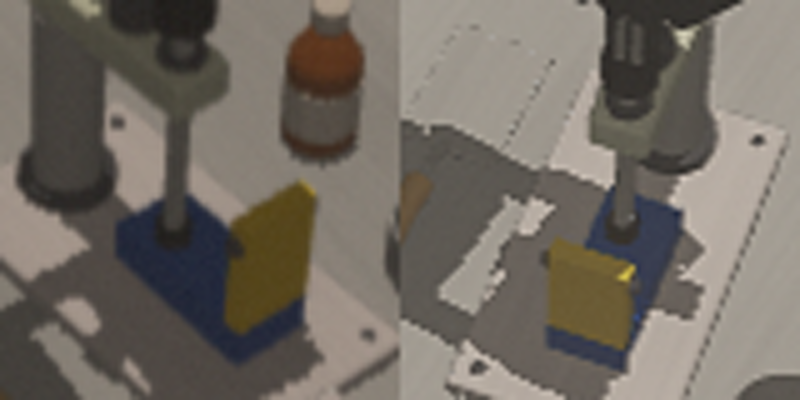

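```bash

python3 -m jog '[{"hand":0,"dp":[0,0,-0.03],"angular":[0,0,0]},{"hand":0,"dp":[0,0,0],"angular":[0,0,0]}]' | grep -v rot
python3 - <<'E'
from h import *
sc=np.load('pics/side0_im.npy')
for n,f in(("side","s15"),("scene","c15")):
    im=np.load(f'pics/{f}_im.npy'); P0=np.array([0.5987,0.0383,0])
    for z in(0.037,0.040,0.045,0.049): print(n,z,proj(n,P0+[0,0,z])[0].round(1))
E
```

```text
time_s: 14.02
tcp_pos: [0.5989, 0.0389, 0.2363]
force: [-7.5, -0.0, 18.6]
gripper_width: 0.002
side 0.037 [333.9 272.5]
side 0.04 [333.9 271.7]
side 0.045 [334.  270.4]
side 0.049 [334.1 269.4]
scene 0.037 [333.8 275.8]
scene 0.04 [333.8 275.3]
scene 0.045 [333.9 274.3]
scene 0.049 [333.9 273.6]
```

```bash

python3 -m jog '[{"hand":0,"dp":[0,0,0],"angular":[0,0,0]},{"hand":0,"dp":[0,0,0.1],"angular":[0,0,0]},{"hand":0,"dp":[0,0,0.5],"angular":[0,0,0]},{"hand":0,"dp":[0,0,1],"angular":[0,0,0]},{"hand":20,"dp":[0,0,1],"angular":[0,0,0]}]' | grep -v rot
python3 -m jog '[{"hand":40,"dp":[0,0,1],"angular":[0,0,0]},{"hand":40,"dp":[0,-0.5,0.5],"angular":[0,0,0]},{"hand":40,"dp":[0,-0.5,0],"angular":[0,0,0]},{"hand":40,"dp":[0,-0.5,0],"angular":[0,0,0]},{"hand":40,"dp":[0,0,0],"angular":[0,0,0]}]' | grep -v rot
python3 - <<'E'
from h import *
p=P("wrist"); snap("wrist","w16"); np.savez("pics/w16p.npz",*p); print(robot.state()["tcp_pos"])
E
```

```text
time_s: 14.43
tcp_pos: [0.5983, 0.0388, 0.2991]
force: [-0.4, 0.6, -0.1]
gripper_width: 0.13
time_s: 14.85
tcp_pos: [0.5984, -0.0009, 0.3353]
force: [0.3, -0.6, -0.2]
gripper_width: 0.469
[5.98328591e-01 1.42897137e-04 3.35175332e-01]
```

View pics/w16.png

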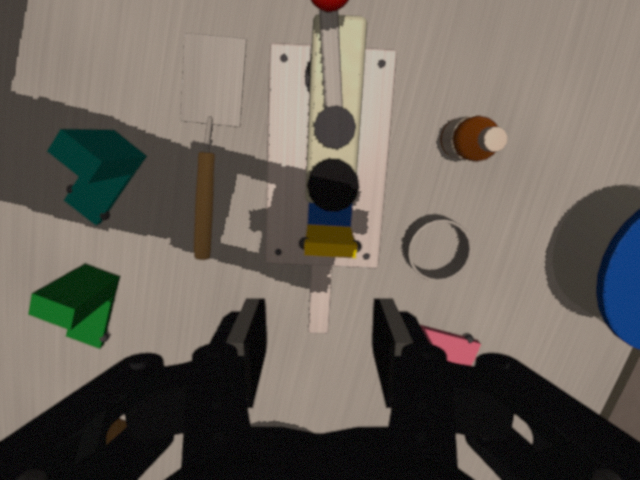

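```bash
python3 - <<'E'
from h import *
d=np.load("pics/w16p.npz"); p=[d[k] for k in d.files]; de=np.load("pics/w16.npy"); im=np.load("pics/w16_im.npy")
def reg(c,r,tol=.004):
    x,y=c; v,u=np.mgrid[max(0,y-r):y+r,x-r:x+r]; X=deproj("wrist",np.c_[u.ravel(),v.ravel()],de[v,u].ravel(),p); t=deproj("wrist",[c],de[y,x],p)[0]
    m=abs(X[:,2]-t[2])<tol; print(c,t.round(4),"mid",((X[m].max(0)+X[m].min(0))/2).round(4),"med",np.median(X[m],0).round(4),np.ptp(X[m],axis=0).round(4))
reg((333,185),32); reg((334,126),26); reg((330,2),20,.02)
c,r=deproj("wrist",[(330,2)],1,p),0
E
```

```text
(333, 185) [0.5986 0.0385 0.2091] mid [0.5986 0.0382 0.2079] med [0.5985 0.0385 0.2085] [0.0308 0.0316 0.0055]
(334, 126) [0.5922 0.073  0.1796] mid [0.5925 0.0745 0.179 ] med [0.5919 0.0736 0.1794] [0.0269 0.031  0.006 ]
(330, 2) [0.5744 0.1342 0.219 ] mid [0.5732 0.1355 0.2142] med [0.5742 0.1337 0.2155] [0.0203 0.0084 0.0134]
```

The knob top is at z 0.2088, so the foot is on the leg (0.037). Next I locate the ball precisely.

```bash

python3 -m jog '[{"hand":50,"dp":[-0.2,0.9,0],"angular":[0,0,0.1]},{"hand":50,"dp":[-0.2,0.9,0],"angular":[0,0,0.2]},{"hand":50,"dp":[-0.2,0.9,0],"angular":[0,0,0.2]},{"hand":50,"dp":[-0.1,0.9,-0.5],"angular":[0,0,0]},{"hand":50,"dp":[0,0,0],"angular":[0,0,0]}]' | grep -v rot
python3 -m jog '[{"hand":50,"dp":[0,0,0],"angular":[0,0,0]}]'
python3 - <<'E'
from h import *
p=P("wrist"); im,de=snap("wrist","w17"); print(robot.state()["tcp_pos"])
h=cv2.cvtColor(im,cv2.COLOR_RGB2HSV); m=cv2.inRange(h,(0,150,40),(8,255,255))|cv2.inRange(h,(174,150,40),(180,255,255)); c=max(cv2.findContours(m,0,2)[0],key=cv2.contourArea); q=cv2.minEnclosingCircle(c); print(q,plane("wrist",[q[0]],.212,p))
E
```

```text
time_s: 15.32
tcp_pos: [0.5798, 0.0946, 0.3214]
force: [-0.4, 0.0, -1.1]
gripper_width: 0.585
time_s: 15.4
tcp_pos: [0.5806, 0.0923, 0.3228]
tool_rot: [[-0.001, -0.275, 0.962], [-0.001, 0.962, 0.275], [-1.0, -0.0, -0.001]]
force: [-0.3, -0.7, -0.1]
gripper_width: 0.587
[0.58101907 0.0915003  0.32341042]
((328.2735900878906, 162.71697998046875), 23.210865020751953) [[0.57160353 0.14434568 0.212     ]]
```

View pics/w17.png

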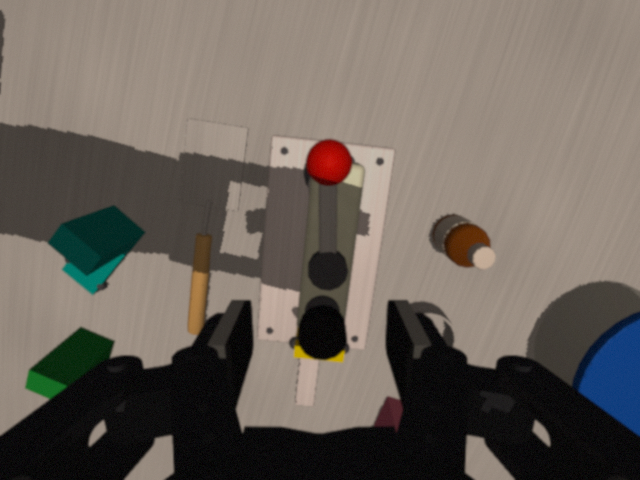

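```bash

python3 -m jog '[{"hand":50,"dp":[-0.18,1,0],"angular":[0,0,0]},{"hand":50,"dp":[-0.19,1,-0.3],"angular":[0,0,0]},{"hand":50,"dp":[0,0.1,-1],"angular":[0,0,0]},{"hand":50,"dp":[0,0,-1],"angular":[0,0,0]},{"hand":50,"dp":[0,0,-1],"angular":[0,0,0]}]' | grep -v rot
python3 -m jog '[{"hand":50,"dp":[0,0,-0.6],"angular":[0,0,0]},{"hand":50,"dp":[0,0,-0.35],"angular":[0,0,0]},{"hand":45,"dp":[0,0,0],"angular":[0,0,0]}]'
python3 - <<'E'
from h import *
snap("wrist","w18");print(robot.state()["tcp_pos"],robot.state()["force"])
E
```

```text
time_s: 15.87
tcp_pos: [0.5722, 0.1434, 0.241]
force: [0.8, -0.8, 0.0]
gripper_width: 0.583
time_s: 16.12
tcp_pos: [0.5716, 0.143, 0.2164]
tool_rot: [[-0.001, -0.272, 0.962], [-0.001, 0.962, 0.272], [-1.0, -0.001, -0.001]]
force: [-1.2, -0.4, -0.2]
gripper_width: 0.525
[0.57215863 0.14323586 0.21785947] [-0.19073985 -0.24301852  0.86719753]
```

View pics/w18.png

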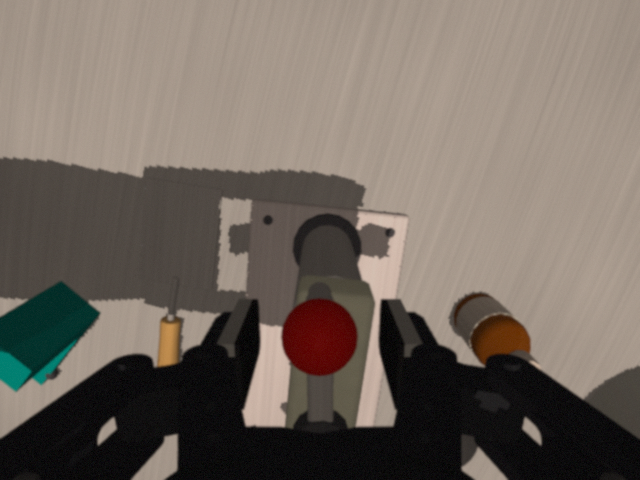

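```bash
python3 - <<'E'
import numpy as np
pv=np.array([.5926,.0728]); b0=np.degrees(np.arctan2(pv[0]-.5716,.1444-pv[1])); print(b0,np.hypot(.5716-pv[0],.1444-pv[1]))
f=lambda b: pv+.075*np.array([-np.sin(np.radians(b)),np.cos(np.radians(b))])
st=f(b0); q=[np.round((f(b0+5*i)-st)/.025,2) for i in range(19)]
for i in range(1,19): print(i,b0+5*i,(q[i]-q[i-1]).round(2).tolist(),f(b0+5*i).round(4) if i%5==0 or i>15 else "")
E
python3 -m jog '[{"hand":29,"dp":[0,0,-0.03],"angular":[0,0,0]},{"hand":29,"dp":[0,0,-0.03],"angular":[0,0,0]},{"hand":29,"dp":[0,0,-0.03],"angular":[0,0,0]}]' 60
```

```text
16.346206671511393 0.07461608405699136
1 21.346206671511393 [-0.25, -0.08] 
2 26.346206671511393 [-0.24, -0.11] 
3 31.346206671511393 [-0.23, -0.13] 
4 36.346206671511396 [-0.21, -0.14] 
5 41.346206671511396 [-0.21, -0.17] [0.5431 0.1291]
6 46.346206671511396 [-0.19, -0.18] 
7 51.346206671511396 [-0.17, -0.19] 
8 56.346206671511396 [-0.15, -0.22] 
9 61.346206671511396 [-0.14, -0.22] 
10 66.3462066715114 [-0.11, -0.24] [0.5239 0.1029]
11 71.3462066715114 [-0.1, -0.24] 
12 76.3462066715114 [-0.07, -0.25] 
13 81.3462066715114 [-0.05, -0.26] 
14 86.3462066715114 [-0.03, -0.26] 
15 91.3462066715114 [0.0, -0.26] [0.5176 0.071 ]
16 96.3462066715114 [0.01, -0.26] [0.5181 0.0645]
17 101.3462066715114 [0.04, -0.26] [0.5191 0.058 ]
18 106.3462066715114 [0.07, -0.25] [0.5206 0.0517]
time_s: 16.42
tcp_pos: [0.5725, 0.1438, 0.2168]
tool_rot: [[0.004, -0.273, 0.962], [-0.0, 0.962, 0.273], [-1.0, -0.001, 0.003]]
force: [-0.2, 0.1, 0.5]
gripper_width: 0.344
```

```bash

python3 -m jog '[{"hand":29,"dp":[-0.25,-0.08,0],"angular":[0,0,0.83]},{"hand":29,"dp":[-0.24,-0.11,0],"angular":[0,0,0.83]},{"hand":29,"dp":[-0.23,-0.13,0],"angular":[0,0,0.83]},{"hand":29,"dp":[-0.21,-0.14,0],"angular":[0,0,0.83]},{"hand":29,"dp":[-0.21,-0.17,0],"angular":[0,0,0.83]}]'
python3 - <<'E'
from h import *
snap("wrist","w19");print(robot.state()["tcp_pos"],robot.state()["force"],robot.state()["qpos"])
E
```

```text
time_s: 16.83
tcp_pos: [0.5437, 0.1284, 0.2165]
tool_rot: [[0.004, -0.656, 0.755], [0.001, 0.755, 0.656], [-1.0, -0.002, 0.004]]
force: [2.0, 3.2, -1.3]
gripper_width: 0.335
[0.54294333 0.12776822 0.21646682] [1.3456216  1.03093305 0.36031497] [ 8.45223656e+00  2.31535695e+01  9.57735251e+01  2.05251873e-02
  6.09008124e+01 -3.28907929e+01]
```

View pics/w19.png

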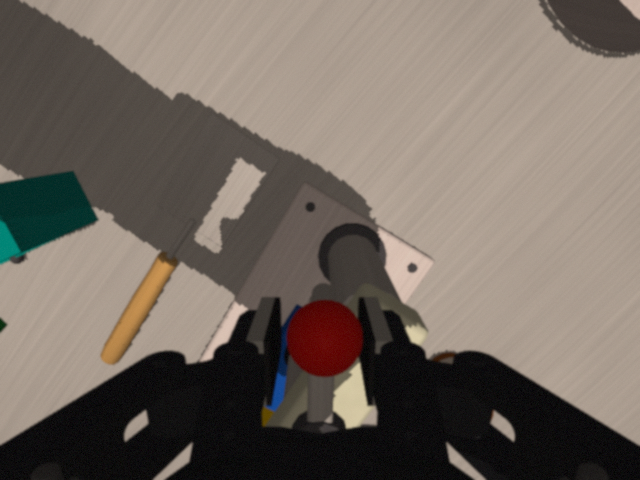

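The lever is following (ball at (325,338), between the pads).

```bash

python3 -m jog '[{"hand":29,"dp":[-0.19,-0.18,0],"angular":[0,0,0.83]},{"hand":29,"dp":[-0.17,-0.19,0],"angular":[0,0,0.83]},{"hand":29,"dp":[-0.15,-0.22,0],"angular":[0,0,0.83]},{"hand":29,"dp":[-0.14,-0.22,0],"angular":[0,0,0.83]},{"hand":29,"dp":[-0.11,-0.24,0],"angular":[0,0,0.83]}]'
python3 -m jog '[{"hand":29,"dp":[-0.10,-0.24,0],"angular":[0,0,0.83]},{"hand":29,"dp":[-0.07,-0.25,0],"angular":[0,0,0.83]},{"hand":29,"dp":[-0.05,-0.26,0],"angular":[0,0,0.83]},{"hand":29,"dp":[-0.03,-0.26,0],"angular":[0,0,0.83]}]'
python3 - <<'E'
from h import *
snap("wrist","w20");print(robot.state()["tcp_pos"],robot.state()["force"],robot.state()["qpos"])
E
```

```text
time_s: 17.3
tcp_pos: [0.5246, 0.1021, 0.2164]
tool_rot: [[0.003, -0.912, 0.41], [0.002, 0.411, 0.912], [-1.0, -0.002, 0.003]]
force: [0.2, 2.7, 0.6]
gripper_width: 0.34
time_s: 17.63
tcp_pos: [0.5184, 0.0767, 0.2164]
tool_rot: [[0.002, -0.997, 0.075], [0.002, 0.075, 0.997], [-1.0, -0.002, 0.002]]
force: [-0.8, 2.2, 0.5]
gripper_width: 0.339
[0.51836798 0.07580377 0.2163642 ] [0.03787612 0.31707272 1.14668102] [  3.18631767  19.81506959 100.78393056   0.10263693  59.28945005
 -82.88070596]
```

View pics/w20.png

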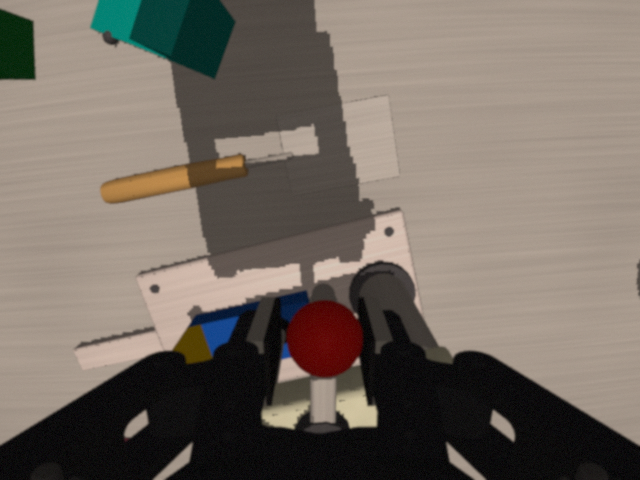

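```bash

python3 -m jog '[{"hand":29,"dp":[0,-0.13,0],"angular":[0,0,0.41]},{"hand":29,"dp":[0,-0.13,0],"angular":[0,0,0.41]},{"hand":29,"dp":[0,-0.13,0],"angular":[0,0,0.41]},{"hand":29,"dp":[0.01,-0.13,0],"angular":[0,0,0.41]}]'
python3 -m jog '[{"hand":29,"dp":[0.02,-0.13,0],"angular":[0,0,0.41]},{"hand":29,"dp":[0.02,-0.1,0],"angular":[0,0,0.3]}]'
```

```text
time_s: 18.02
tcp_pos: [0.5189, 0.064, 0.2163]
tool_rot: [[0.002, -0.996, -0.092], [0.002, -0.092, 0.996], [-1.0, -0.002, 0.002]]
force: [0.6, 4.5, 1.2]
gripper_width: 0.336
time_s: 18.18
tcp_pos: [0.5198, 0.0583, 0.2163]
tool_rot: [[0.001, -0.986, -0.166], [0.003, -0.166, 0.986], [-1.0, -0.002, 0.002]]
force: [-0.9, 4.7, 1.9]
gripper_width: 0.34
```

```bash

python3 -m jog '[{"hand":29,"dp":[0.01,-0.06,0],"angular":[0,0,0.1]},{"hand":29,"dp":[0.01,-0.06,0],"angular":[0,0,0.1]}]' | grep -v rot
python3 -m jog '[{"hand":29,"dp":[0.01,-0.05,0],"angular":[0,0,0]},{"hand":29,"dp":[0,0,0],"angular":[0,0,0]}]' | grep -v rot
python3 - <<'E'
from h import *
snap("wrist","w21");print(robot.state()["tcp_pos"],robot.state()["force"])
E
```

```text
time_s: 18.35
tcp_pos: [0.5201, 0.0572, 0.2163]
force: [-0.9, 24.9, 1.8]
gripper_width: 0.34
time_s: 18.52
tcp_pos: [0.5201, 0.057, 0.2163]
force: [-2.9, 26.0, 2.1]
gripper_width: 0.345
[0.52008324 0.05706013 0.2162447 ] [-3.13153862 26.06230549  2.76739088]
```

View pics/w21.png

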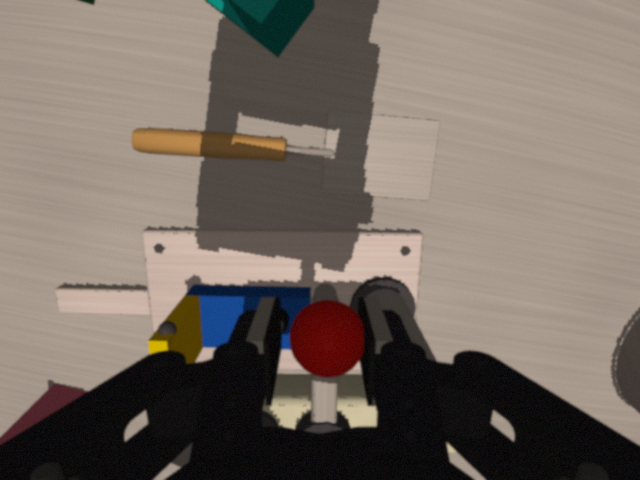

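Force jumped to 26 N with no further motion and the lever is square to the stand, so this is the end stop. I'll ease off, open and lift.

```bash

python3 -m jog '[{"hand":29,"dp":[0,0.1,0],"angular":[0,0,0]},{"hand":45,"dp":[0,0,0],"angular":[0,0,0]},{"hand":45,"dp":[0,0,0],"angular":[0,0,0]},{"hand":45,"dp":[0,0,0.5],"angular":[0,0,0]},{"hand":45,"dp":[0,0,1],"angular":[0,0,0]}]' | grep -v rot
python3 -m jog '[{"hand":45,"dp":[0,0,1],"angular":[0,0,0]},{"hand":45,"dp":[-0.4,0.6,1],"angular":[0,0,0]},{"hand":45,"dp":[-0.8,0.8,1],"angular":[0,0,0]},{"hand":45,"dp":[-0.8,0.8,0],"angular":[0,0,0]},{"hand":45,"dp":[-0.8,0.8,0],"angular":[0,0,0]}]' | grep -v rot
python3 -m jog '[{"hand":45,"dp":[-0.8,0.8,0],"angular":[0,0,0]},{"hand":45,"dp":[-0.8,0.8,0],"angular":[0,0,0]},{"hand":45,"dp":[-0.8,0.8,0],"angular":[0,0,0]},{"hand":45,"dp":[0,0,0],"angular":[0,0,0]}]' | grep -v rot
python3 - <<'E'
from h import *
from m import tri
sc,_=snap("scene","c22"); si,_=snap("side","s22")
def red(im,b):
    h=cv2.cvtColor(im,cv2.COLOR_RGB2HSV); m=cv2.inRange(h,(0,150,60),(8,255,255)); x0,y0,x1,y1=b; z=np.zeros_like(m); z[y0:y1,x0:x1]=m[y0:y1,x0:x1]; ys,xs=np.nonzero(z); return (xs.mean(),ys.mean()),len(xs)
a=red(sc,(290,190,370,270));b=red(si,(270,180,360,280)); print(a,b)
X,e=tri(a[0],b[0]); pv=np.array([.5926,.0728]); print(X,e,"beta",np.degrees(np.arctan2(pv[0]-X[0],X[1]-pv[1])))
A=cv2.imread('pics/c22.png')[195:345,290:390];B=cv2.imread('pics/s22.png')[185:335,270:410]
cv2.imwrite('pics/j22.png',cv2.resize(np.hstack([A,B]),None,fx=3.3,fy=3.3,interpolation=cv2.INTER_CUBIC))
E
```

```text
time_s: 18.98
tcp_pos: [0.5193, 0.0558, 0.2516]
force: [0.8, -0.3, -0.5]
gripper_width: 0.528
time_s: 19.4
tcp_pos: [0.45, 0.1315, 0.3298]
force: [-0.2, 0.7, 0.1]
gripper_width: 0.529
time_s: 19.73
tcp_pos: [0.3879, 0.193, 0.3287]
force: [0.8, 0.2, 0.0]
gripper_width: 0.528
((np.float64(313.57142857142856), np.float64(221.16326530612244)), 49) ((np.float64(303.56944444444446), np.float64(227.0)), 72)
[0.51909865 0.05937869 0.21594662] 0.001106456688606494 beta 100.34817404977694
```

View pics/j22.png

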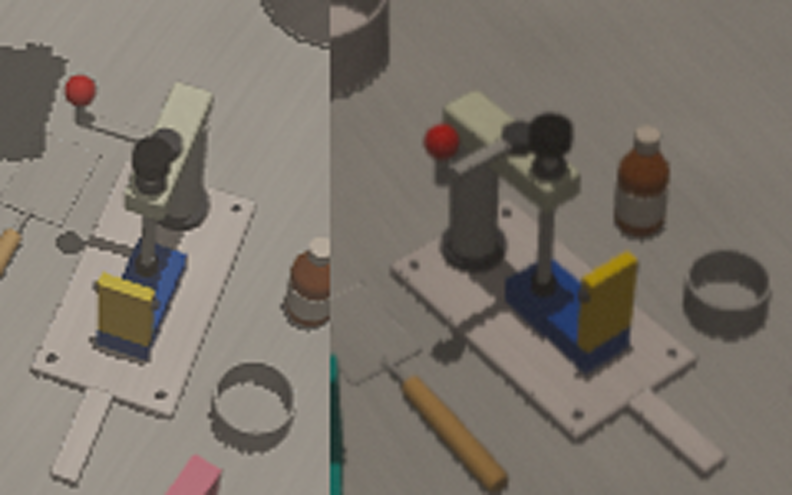

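View pics/c22.png

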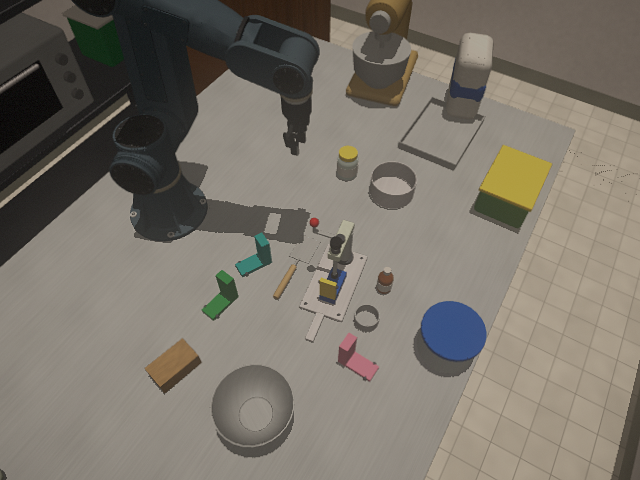

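The lever is round (world angle 100.3°, stand yaw about 10°, so about 90°). The gauge is flat with the foot on it, the other objects look unmoved, and the arm is clear.

```bash
python3 -m jog '[{"hand":45,"dp":[0,0,0],"angular":[0,0,0]}]' | grep -v rot
python3 -c "
from bench import robot
print(robot.sign_off())"
```

```text
time_s: 19.92
tcp_pos: [0.3908, 0.1907, 0.3285]
force: [0.6, -0.3, -0.1]
gripper_width: 0.525
the job is handed in; nothing more can be done
None
```

The job is done and handed in at about 20 s of the 62 s allowed; sign-off gave no verdict, so the checks below are my own.

**What I did**
- **Gauge:** I pinched it by the pin's ball ends, eased it over about its corner onto the blue leg, and let go only once it lay flat.
- **Stop:** I pushed it down with closed fingertips until the foot touched the leg. The highest force I read was about 19 N.
- **Clamp:** I then swung the lever round to its end stop, where the force rose to about 26 N and motion stopped. I backed off and moved the arm clear.

**Last checks**
- **Gauge flatness:** the blue face fitted 0.4° off level at z ≈ 0.037 m, measured just before release. One later fit gave 6.5°, but it had picked up the leg's end face, so I discarded it. I did not repeat the fit after the stop was down; the final pictures show it flat.
- **Foot position:** it is about 74 mm from the corner and 5 mm off the middle of the width, measured before the push.
- **Foot height:** the knob top was at about 0.209 m after the push, which puts the foot on the leg. I did not measure this again after clamping.
- **Clamp lever:** it is about 90° round, close to its 1.57 rad end stop.
- **Other objects:** they look unmoved when comparing the first and last pictures by eye; I did not measure them.

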